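Refill the filter chamber from the spouted jug

TASK

Refill the water filter: lift the cover off the round filter chamber and lay it aside, then slide every black carbon ring down over the chamber's riser tube, one on top of the other. Next bring the green jug to the chamber, turn it so that its spout faces the chamber while it is still upright, and only then tip it so that all the ceramic balls go into the chamber. Finish with the cover fully home over the riser tube and the empty jug standing upright back on its cork mat, and leave the two stainless cups where they are.

Things in the scene. Friction and masses are not known exactly. Their poses are not given: they have to be found in the camera images.
- chamber_mouth (a point): Filter chamber: white round open-topped housing with blue bands, small drain tap at its front, fixed. Outer diameter 136, inner 128, height 75, inner floor 8 above the counter. A blue riser tube, 14 in diameter, stands in the middle; its tapered top is 105 above the counter. This point is on the tube's axis at rim height (75 above the counter); z up.
- cover_hub (a point): Perforated cover (80 g): white disc 140 in diameter, 4 thick, with an upright blue hub 34 in diameter from the disc to 40 above its underside; a 19 bore runs right through. It starts on the chamber's rim, the tube in its bore. This point is on the bore's axis, 28 above the disc's underside (grip the hub here); z along the bore, up. Seated, this point is 28 above chamber_mouth.
- ring1_mid (a point): Black carbon ring, 40 outside diameter, 19 bore, 14 tall, 18 g, flat on the grey mat at the start. Two or three of the three rings are present (None if absent). This point is its centre, half-way up; z along the bore. Stacked on the riser tube from the chamber's floor up, the rings' centres are 60, 46 and 32 below chamber_mouth. A ring let go on the tube slides down by itself.
- ring2_mid (a point): Another black carbon ring, the same as the first.
- ring3_mid (a point): Another black carbon ring, the same as the first.
- jug_handle (a point): Grip point of the green jug's loop handle: an upright bar 20 deep (x), 14 wide (y), from 18 to 92 above the jug's underside, its centre line 80 behind the jug's axis, joined to the jug at top and bottom by arms 14 wide. This point is at mid-bar, 56 above the jug's underside; pinch the bar across y. Axes of all jug points: x towards the spout, z up along the jug.
- jug_spout (a point): Tip of the jug's spout, on the rim, 88 in front of the jug's axis and 100 above its underside; the spout is 26 wide here. The front wall under the spout leans outward 26 degrees, so the balls roll out at tilts of about 65 to 90 degrees. Axes as jug_handle.
- jug_middle (a point): Centre of the green plastic jug (about 160 g empty), on its axis 50 above its underside. 100 tall, round foot 80 in diameter, rim 92 in diameter and drawn out in front into a spout, wall 3.5, floor 4 thick. It starts upright on the cork mat with the balls in it. Axes as jug_handle.
- jug_mat_top (a point): Cork mat 190 (x) by 180 (y), 4 thick, fixed: where the jug starts and belongs. This point is the centre of its upper face.
- drain_mat_top (a point): Grey draining mat 220 (x) by 280 (y), 4 thick, fixed. The rings start in a row on its -y half; its +y half is free, with room to lay the cover aside 70 to +y of its centre. This point is the centre of its upper face.
- ball1_center (a point): Terracotta-coloured ceramic ball, 22 in diameter, 13 g. Three to six of the six balls are present (None if absent), loose in the jug at the start. This point is its centre.
- ball2_center (a point): Another ceramic ball, the same as the first.
- ball3_center (a point): Another ceramic ball, the same as the first.
- ball4_center (a point): Another ceramic ball, the same as the first.
- ball5_center (a point): Another ceramic ball, the same as the first.
- ball6_center (a point): Another ceramic ball, the same as the first.
- cup1_mid (a point): Stainless cup, 72 across the rim, 85 tall, standing; not to be disturbed. This point is on its axis, 42 up.
- cup2_mid (a point): Second stainless cup, the same as the first.

How it is judged:
By the outcome, as a careful person would: the job done as asked, in the order asked, and still so for the second after the job is handed in, with the robot touching nothing.
Of ring1, ring2, ring3 only 2 to 3 are there at a start; the rules pass over those that are not, and their reading is None.
Of ball1, ball2, ball3, ball4, ball5, ball6 only 3 to 6 are there at a start; the rules pass over those that are not, and their reading is None.
At some moment in a run one of jug, ring1, ring2, ring3, cover may be knocked a few centimetres aside while the robot is not near it.
It also fails if it takes over 210 s, if anything falls off the work surface, if the arm or the gripper's body presses on something with over 40 N, if the wrist force passes 120 N, or if a joint passes its speed limit or range.

ROBOT

A 7-joint arm with a two-finger parallel gripper is mounted at the origin on the work surface. World frame = base frame: x ahead of the robot, y to its left, z up, the work surface at z = 0. Lengths are in m, angles in rad, forces in N, time in s.
With the tool pointing down it reaches from about 0.4 to 0.85 m from the base axis. Payload 4.5 kg.
Tool frame: the origin (TCP) lies midway between the tips of the shut fingers; the grasp point (between the pads) lies 19 mm behind it; y points along the fingers, x is the direction in which the jaws open and shut, and the axes are right-handed (so a half turn about y gives the same grasp; the last joint's range is limited). The gripper opens to 85 mm and grips with 20 to 120 N. Pads are 22 mm wide; open, the fingers measure 114 mm over their backs; the gripper's body (76 mm by 85 mm) begins 54 mm behind the grasp point. The pads swing forward as they close: fully open they stand 13 mm farther back than shut.
Start: joints at [1.17, 0.689, -0.195, 1.565, 0.157, 0.902, -0.215], TCP at [0.263, -0.567, 0.231] pointing down, gripper open.
Joint ranges: [-3.01, 3.01], [-0.46, 2.08], [-1.47, 1.51], [0.13, 2.56], [-1, 4.14], [0.04, 2.09], [-2.66, 2.66]. Speed limits (rad/s): [2.57, 2.57, 3.14, 3.14, 3.14, 3.14, 3.14].

INTERFACE

Orientations are given as a unit quaternion [x, y, z, w].
In Python, from cell import observe, imaging, finish_job, models gives the robot as it stands.
- The arm moves only by the shell command python3 -m creep 'ROWS' [FORCE]. ROWS is a JSON object of lists of equal length, an entry for each row: "linear": the shift along the world's x, y, z in cm, a list of three; "dr": the turn, a rotation vector about the world's x, y, z in degrees, a list of three; "hand": the closure, from -1 (fully open) to 1 (shut). A call has 1 to 8 rows; each row is the pose to reach, as a shift and turn from the pose commanded when the call began; what a row does not reach only later rows make up. A row lasts 1/12 s, in which the tool goes at most 41.7 mm and 7.16 degrees, less where a joint would pass 70% of its speed; a pose out of reach is approached as far as the arm can. A call with a gripper value outside its range is refused whole. The fingers move at their own pace and stop on an object; FORCE is the grip in N (left out, the last holds). Time passes only in rows, so rows that repeat a pose let the fingers close. It gives the time, the measured TCP pose, the force and the opening at its end, in the units of the state.
- observe(): the state, without advancing time (a new reading comes with each control period).
- imaging.snapshot(name): name is "scene" or "top"; returns the picture (420x560x3 uint8, red, green, blue); there is no depth.
- imaging.calibration(name): a dict with "fovy" (degrees; the focal length in pixels is half the picture's height over the tangent of half this angle, whatever the lens; pixels are square), "cx", "cy" (the principal point, pixels), "world_to_cam" (4x4, takes a point from world to camera coordinates). Camera axes: x right, y down, z forward; pixel columns grow to the right and rows downward; lengths in m; the calibration is good to about 2 mm. A picture is of the moment at which its call begins. calibration takes no time and is no camera call.
- finish_job(): hands the job in, once; it reports no verdict.
Trained networks look in the newest picture that a camera, given by its name, has taken for a name from the list of things; names that differ only in an ending like _2 or _b are one class to them, and where a whole thing is asked for, a point or a joint stands for the part that bears it (a point fixed in the world has none). Each returns a list of dicts, best first, with "confidence" (0 to 1); they miss things now and then, are a little off and sometimes report something else, mostly with a low value. They report only what shows in the picture. A call takes as long as a camera call.
- models.recognise(camera, target): "box" ([left, top, right, bottom] as shares, 0 to 1, of the picture: columns of its width, rows of its height, round what is visible of it).
- models.outline_of(camera, target): "pixels" (420x560 bool, what is visible of it) and "box" ([left, top, right, bottom] as shares, 0 to 1, of the picture: columns of its width, rows of its height, round what is visible of it).
- models.spot_point(camera, target): "position" ([row, column] as shares, 0 to 1, of the picture: columns of its width, rows of its height: a listed point, or the origin of a listed thing).
The state is a dict: "time_s": time; "q": joint angles; "joint_vel": joint speeds; "joint_torque": joint torques, N m; "position": TCP position; "ee_rot": TCP orientation; "wrist_force": force on the tool from outside, world axes, zero at the start; "wrist_torque": the same for the moment, N m; "opening": finger opening in m.
Only numpy, scipy, OpenCV 4.12 (cv2) and the standard library are available. Lean on these libraries where they do the work, as an engineer would, in place of code of your own. Each camera call takes 0.05 s, during which the arm holds its last target. There are 200 camera calls.

## Working session

There is one attempt and no reset: what is moved stays moved. The work goes in short steps, Python scripts to look and compute and a shell command to move; the robot and the scene stay as the last step left them, time stands still between calls to the robot, and variables do not carry over. Pictures are saved under pics/ and viewed, about 12 in all and at most 16, crops included, and the job is handed in when it is done.

```bash
mkdir -p pics; ls; python3 - <<'E'
from cell import observe, imaging, models
import cv2, numpy as np
s=observe(); print({k:np.round(v,3).tolist() for k,v in s.items()})
for c in("scene","top"):
    im=imaging.snapshot(c); cv2.imwrite(f"pics/{c}0.png",im[:,:,::-1]); k=imaging.calibration(c); print(c,k["fovy"],k["cx"],k["cy"],np.round(k["world_to_cam"],3).tolist())
E
```

```text
pics
{'time_s': 0.0, 'q': [1.17, 0.69, -0.194, 1.566, 0.157, 0.902, -0.215], 'joint_vel': [-0.001, -0.001, -0.001, -0.001, 0.0, 0.0, -0.0], 'joint_torque': [-0.001, -53.961, -1.266, -15.854, 0.009, 0.009, -0.0], 'position': [0.263, -0.566, 0.23], 'ee_rot': [-0.596, 0.381, -0.38, 0.596], 'wrist_force': [0.222, -0.294, -0.903], 'wrist_torque': [0.027, -0.02, 0.014], 'opening': 0.085}
scene 42.42186883555813 285.6339702761464 210.06849718839203 [[-0.199, 0.98, -0.003, 0.121], [0.7, 0.14, -0.7, -0.365], [-0.686, -0.141, -0.714, 1.608], [0.0, 0.0, 0.0, 1.0]]
top 57.695902641924945 274.68435886211853 206.94930222863346 [[-0.007, -1.0, -0.021, 0.007], [-0.997, 0.008, -0.081, 0.579], [0.081, 0.02, -0.997, 1.05], [0.0, 0.0, 0.0, 1.0]]
```

View pics/scene0.png

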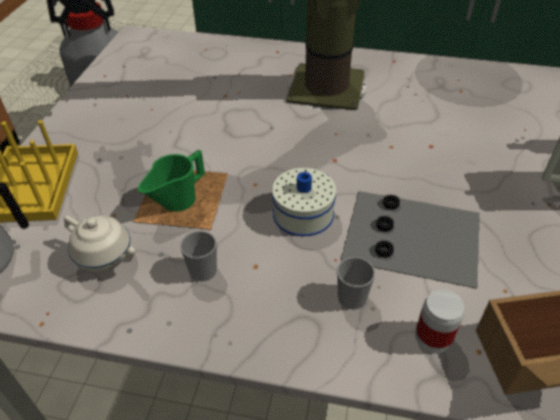

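View pics/top0.png

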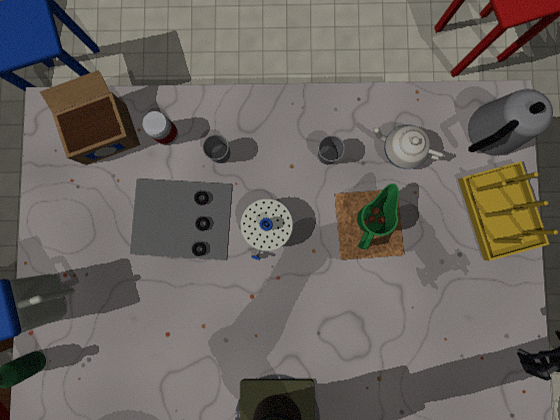

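The scene view shows the jug at (175,183) on its cork mat, the chamber with its cover at (304,200), three rings at (390,202), (385,224) and (384,249), and cups at (200,257) and (354,283). In the top view the rings are at (203,198/224/249), the hub at (266,224), and the jug spout points up and to the right (+x, -y).

```bash
cat > h.py <<'E'
from cell import observe, imaging, models, finish_job
import cv2, numpy as np
from scipy.spatial.transform import Rotation as R
def K(c):
    k=imaging.calibration(c); return 210/np.tan(np.radians(k["fovy"])/2),k["cx"],k["cy"],np.array(k["world_to_cam"])
def ray(c,u,v):
    f,cx,cy,T=K(c); d=T[:3,:3].T@np.array([(u-cx)/f,(v-cy)/f,1]); return -T[:3,:3].T@T[:3,3],d
def atz(c,u,v,z):
    o,d=ray(c,u,v); return o+d*(z-o[2])/d[2]
def proj(c,p):
    f,cx,cy,T=K(c); q=T[:3,:3]@p+T[:3,3]; return f*q[0]/q[2]+cx,f*q[1]/q[2]+cy
def tri(a,b):
    A=np.zeros((3,3));y=np.zeros(3)
    for c,(u,v) in (("scene",a),("top",b)):
        o,d=ray(c,u,v);d=d/np.linalg.norm(d);P=np.eye(3)-np.outer(d,d);A+=P;y+=P@o
    return np.linalg.solve(A,y)
def spots(c,n,mx=1):
    return [(round(d["confidence"],2),d["position"][1]*560,d["position"][0]*420) for d in models.spot_point(c,n)[:mx]]
def snap(c,name=None):
    im=imaging.snapshot(c)
    if name: cv2.imwrite(f"pics/{name}.png",im[:,:,::-1])
    return im
def pose():
    s=observe(); r=R.from_quat(s["ee_rot"]); return np.array(s["position"]),r,s
E
python3 - <<'E'
from h import *
p,r,s=pose(); print(r.as_matrix().round(3).tolist())
for n in ["cover_hub","chamber_mouth","jug_handle","jug_spout","jug_middle","jug_mat_top","drain_mat_top"]:
    a=spots("scene",n);b=spots("top",n)
    print(n,np.round(a,2).tolist(),np.round(b,2).tolist(), tri(a[0][1:],b[0][1:]).round(3) if a and b else None)
H={"ring1_mid":.011,"cup1_mid":.042,"ball1_center":.03}
for n,z in H.items():
    for c in("scene","top"):
        for d in spots(c,n,7): print(n,c,d[0],np.round(d[1:]),atz(c,*d[1:],z).round(3))
E
```

```text
[[0.421, -0.001, 0.907], [-0.907, 0.002, 0.421], [-0.002, -1.0, -0.0]]
cover_hub [[0.82, 305.98, 181.19]] [] None
chamber_mouth [[0.43, 143.08, 188.12]] [[0.63, 264.38, 223.82]] [ 0.614 -0.117  0.194]
jug_handle [[0.87, 202.1, 162.12]] [[0.85, 363.38, 244.19]] [ 0.473 -0.231  0.067]
jug_spout [[0.95, 141.18, 188.58]] [[0.91, 389.7, 186.02]] [ 0.625 -0.303  0.108]
jug_middle [[0.66, 175.22, 185.89]] [[0.88, 377.89, 218.11]] [ 0.543 -0.276  0.047]
jug_mat_top [[0.56, 181.61, 192.7]] [[0.95, 369.21, 224.99]] [ 0.527 -0.266  0.011]
drain_mat_top [[0.92, 414.12, 234.99]] [[0.56, 181.38, 217.31]] [0.552 0.273 0.007]
ring1_mid scene 0.64 [389. 202.] [0.462 0.215 0.011]
ring1_mid top 0.7 [199. 254.] [0.449 0.217 0.011]
cup1_mid scene 0.85 [358. 285.] [0.737 0.169 0.042]
cup1_mid top 0.84 [222. 150.] [0.738 0.149 0.042]
cup1_mid top 0.38 [182. 218.] [0.55  0.258 0.042]
ball1_center top 0.52 [371. 221.] [ 0.538 -0.265  0.03 ]
```

```bash
python3 - <<'E'
from h import *
im=snap("top")
print("hub",tri((306,181.2),(266,224)).round(4))
hsv=cv2.cvtColor(im,cv2.COLOR_RGB2HSV)
m=(hsv[...,0]>105)&(hsv[...,0]<130)&(hsv[...,1]>120)&(hsv[...,2]>40)
m[:,:235]=0;m[:,300:]=0;m[:200]=0;m[245:]=0
ys,xs=np.nonzero(m);print("blue",xs.mean(),ys.mean(),len(xs),atz("top",xs.mean(),ys.mean(),.115).round(4))
dk=(im.max(2)<45).astype(np.uint8);dk[:,:185]=0;dk[:,222:]=0;dk[:185]=0;dk[262:]=0
n,l,st,ce=cv2.connectedComponentsWithStats(dk)
for i in range(1,n):
    if st[i,4]>30: print("ring",st[i],ce[i].round(1),atz("top",*ce[i],.014).round(4))
o=models.outline_of("top","cover_hub")
for d in o[:1]:
    ys,xs=np.nonzero(d["pixels"]);print("cover",d["confidence"],xs.min(),xs.max(),ys.min(),ys.max(),atz("top",(xs.min()+xs.max())/2,(ys.min()+ys.max())/2,.079).round(4))
for n in["drain_mat_top","jug_mat_top"]:
  print(n,[(round(d["confidence"],2),(np.array(d["box"])*[560,420,560,420]).round()) for d in models.recognise("top",n)[:1]])
print("mats",atz("top",181.5,219,.004),atz("top",369.5,225,.004))
E
```

```text
hub [0.5276 0.026  0.1008]
blue 265.77450980392155 223.72549019607843 102 [0.5282 0.0235 0.115 ]
ring [194 191  15  14 141] [201.3 197.5] [0.6082 0.212  0.014 ]
ring [195 217  15  14 142] [202.4 223.3] [0.5345 0.208  0.014 ]
ring [192 242  15  14 149] [199.1 248.6] [0.4629 0.217  0.014 ]
cover 0.87 240 292 198 250 [0.5288 0.0245 0.079 ]
drain_mat_top [(0.59, array([133., 175., 235., 261.]))]
jug_mat_top [(0.58, array([336., 192., 405., 258.]))]
mats [0.54769717 0.27067957 0.004     ] [ 0.52651905 -0.26646666  0.004     ]
```

```bash
python3 -m creep '{"linear":[[13.3,29.5,3],[13.3,29.5,3],[13.3,29.5,3],[13.3,29.5,3],[13.3,29.5,3],[13.3,29.5,3],[13.3,29.5,3],[13.3,29.5,3]],"dr":[[0,0,32],[0,0,32],[0,0,32],[0,0,32],[0,0,32],[0,0,32],[0,0,32],[0,0,32]],"hand":[-1,-1,-1,-1,-1,-1,-1,-1]}' 40
python3 -m creep '{"linear":[[13.2,29.5,-3],[13.2,29.5,-3],[13.2,29.5,-3],[13.2,29.5,-3],[13.2,29.5,-3],[13.2,29.5,-3],[13.2,29.5,-3],[13.2,29.5,-3]],"dr":[[0,0,33],[0,0,33],[0,0,33],[0,0,33],[0,0,33],[0,0,33],[0,0,33],[0,0,33]],"hand":[-1,-1,-1,-1,-1,-1,-1,-1]}'
python3 -c "
from h import *
p,r,s=pose();print(p,r.as_matrix().round(3).tolist(),s['q'],s['time_s'])"
```

```text
time_s: 1.97
position: [0.3976, -0.2687, 0.2619]
ee_rot: [-0.678, 0.2, -0.201, 0.678]
wrist_force: [1.6, 0.3, 0.1]
opening: 0.0854
time_s: 2.63
position: [0.5294, 0.0269, 0.2314]
ee_rot: [-0.707, -0.001, -0.0, 0.708]
wrist_force: [0.4, 0.1, 0.6]
opening: 0.0859
[0.52944438 0.02691981 0.23135575] [[1.0, 0.001, -0.001], [0.001, 0.002, 1.0], [0.001, -1.0, 0.002]] [ 0.16097928  0.59457764 -0.48132874  1.84348383  0.37118765  0.7916377
 -0.51306501] 2.6333
```

```bash
python3 -m creep '{"linear":[[-0.1,-0.2,-4],[-0.1,-0.2,-8],[-0.1,-0.2,-11],[-0.1,-0.2,-12.5],[-0.1,-0.2,-13.6],[-0.1,-0.2,-14.3],[-0.1,-0.2,-14.3],[-0.1,-0.2,-14.3]],"dr":[[0,0,0],[0,0,0],[0,0,0],[0,0,0],[0,0,0],[0,0,0],[0,0,0],[0,0,0]],"hand":[-1,-1,-1,-1,-1,-1,-1,-1]}' 30
python3 -m creep '{"linear":[[0,0,0],[0,0,0],[0,0,0],[0,0,0],[0,0,0],[0,0,0]],"dr":[[0,0,0],[0,0,0],[0,0,0],[0,0,0],[0,0,0],[0,0,0]],"hand":[0.5,0.5,0.5,0.5,0.5,0.5]}'
python3 -m creep '{"linear":[[0,0,0],[0,0,2],[0,0,4],[0,0,6],[0,0,8],[0,0,8],[0,0,8]],"dr":[[0,0,0],[0,0,0],[0,0,0],[0,0,0],[0,0,0],[0,0,0],[0,0,0]],"hand":[0.5,0.5,0.5,0.5,0.5,0.5,0.5]}'
```

```text
time_s: 3.3
position: [0.5276, 0.0212, 0.0886]
ee_rot: [-0.707, 0.0, -0.001, 0.707]
wrist_force: [0.4, -0.2, 0.3]
opening: 0.0853
time_s: 3.8
position: [0.5277, 0.0211, 0.0891]
ee_rot: [0.707, 0.0, 0.001, -0.707]
wrist_force: [-0.7, 0.5, 5.7]
opening: 0.0335
time_s: 4.38
position: [0.5279, 0.0211, 0.1691]
ee_rot: [-0.707, -0.0, -0.001, 0.707]
wrist_force: [0.4, -0.7, -1.1]
opening: 0.0332
```

```bash
python3 - <<'E'
from h import *
a=snap("scene");b=snap("top")
cv2.imwrite("pics/a1.png",np.hstack([a[60:340,150:520],b[100:380,120:420]])[:,:,::-1])
E
```

```text
(no output)
```

View pics/a1.png

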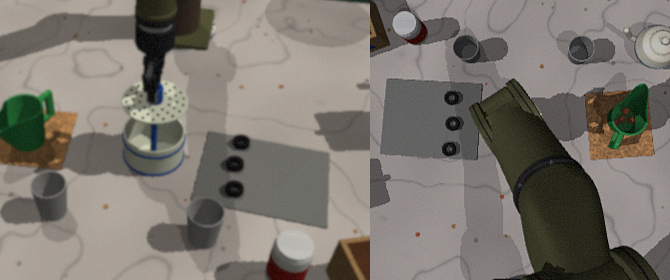

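The cover is held clear of the tube in the scene crop, and the mat's +y half is free in both.

```bash
python3 -m creep '{"linear":[[0.5,4,0],[1,8,0],[1.5,12,0],[2,16,0],[2,20,0],[2,24,0],[2,28,0],[2,32,0]],"dr":[[0,0,0],[0,0,0],[0,0,0],[0,0,0],[0,0,0],[0,0,0],[0,0,0],[0,0,0]],"hand":[0.5,0.5,0.5,0.5,0.5,0.5,0.5,0.5]}'
python3 -m creep '{"linear":[[0,0,-3],[0,0,-6],[0,0,-9],[0,0,-11.5],[0,0,-13.2],[0,0,-14.2],[0,0,-14.8],[0,0,-15]],"dr":[[0,0,0],[0,0,0],[0,0,0],[0,0,0],[0,0,0],[0,0,0],[0,0,0],[0,0,0]],"hand":[0.5,0.5,0.5,0.5,0.5,0.5,0.5,0.5]}'
python3 -m creep '{"linear":[[0,0,0],[0,0,0],[0,0,0],[0,0,0],[0,0,5],[0,0,10],[0,0,13],[0,0,16]],"dr":[[0,0,0],[0,0,0],[0,0,0],[0,0,0],[0,0,0],[0,0,0],[0,0,0],[0,0,0]],"hand":[-1,-1,-1,-1,-1,-1,-1,-1]}'
python3 - <<'E'
from h import *
im=snap("top"); a=snap("scene","a2")
dk=(im.max(2)<45).astype(np.uint8);dk[:,:185]=0;dk[:,222:]=0;dk[:185]=0;dk[262:]=0
n,l,st,ce=cv2.connectedComponentsWithStats(dk)
for i in range(1,n):
    if st[i,4]>30: print("ring",st[i],ce[i].round(1))
dk=(a.max(2)<45).astype(np.uint8);dk[:,:370]=0;dk[:,405:]=0;dk[:185]=0;dk[262:]=0
n,l,st,ce=cv2.connectedComponentsWithStats(dk)
for i in range(1,n):
    if st[i,4]>30: 
        c=[st[i,0]+st[i,2]/2-.5,st[i,1]+st[i,3]/2-.5];print("ring",st[i],c,atz("scene",*c,.011).round(4))
E
```

```text
time_s: 5.15
position: [0.5462, 0.3425, 0.1665]
ee_rot: [0.708, -0.001, -0.0, -0.706]
wrist_force: [1.2, 0.7, -1.6]
opening: 0.0333
time_s: 5.82
position: [0.5461, 0.3405, 0.018]
ee_rot: [0.708, -0.001, -0.0, -0.706]
wrist_force: [-6.0, -3.7, 14.6]
opening: 0.0332
time_s: 6.48
position: [0.5478, 0.3417, 0.1814]
ee_rot: [-0.706, -0.0, -0.001, 0.708]
wrist_force: [1.9, 0.3, -0.2]
opening: 0.0851
ring [195 191  14  14 125] [201.4 197.6]
ring [195 217  15  14 132] [202.4 223.3]
ring [192 242  18  14 162] [199.5 248.8]
ring [382 196  17  13 190] [np.float64(390.0), np.float64(202.0)] [0.4621 0.2166 0.011 ]
ring [376 217  17  15 212] [np.float64(384.0), np.float64(224.0)] [0.5347 0.2081 0.011 ]
ring [375 241  18  16 225] [np.float64(383.5), np.float64(248.5)] [0.6067 0.2124 0.011 ]
```

View pics/a2.png

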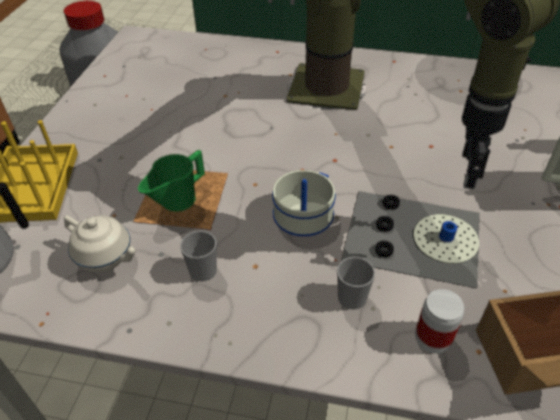

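The cover lies on the +y half of the mat. The open chamber is at (304,203) with its tube top at (304,181), and the three rings are undisturbed.

```bash
python3 -m creep '{"linear":[[2,-4,-2],[4,-8,-4],[6,-13,-8],[6,-13,-12],[6,-13,-14.5],[6,-13,-16.5],[6,-13,-17.6],[6,-13,-17.6]],"dr":[[0,0,0],[0,0,0],[0,0,0],[0,0,0],[0,0,0],[0,0,0],[0,0,0],[0,0,0]],"hand":[-0.4,-0.4,-0.4,-0.4,-0.4,-0.4,-0.4,-0.4]}' 20
python3 -m creep '{"linear":[[0,0,0],[0,0,0],[0,0,0],[0,0,0],[0,0,0]],"dr":[[0,0,0],[0,0,0],[0,0,0],[0,0,0],[0,0,0]],"hand":[0.3,0.3,0.3,0.3,0.3]}'
```

```text
time_s: 7.25
position: [0.606, 0.209, 0.001]
ee_rot: [0.708, -0.002, -0.0, -0.706]
wrist_force: [0.6, -0.6, 0.4]
opening: 0.0596
time_s: 7.67
position: [0.6076, 0.2122, 0.003]
ee_rot: [-0.707, -0.0, -0.001, 0.708]
wrist_force: [-0.4, 1.1, 3.3]
opening: 0.0393
```

```bash
python3 -m creep '{"linear":[[0,0,0.2],[0,0,0.2],[0,0,0.2],[0,0,0.2],[0,0,0.2],[0,0,0.2],[0,0,0.2],[0,0,0.2]],"dr":[[0,0,0],[0,0,0],[0,0,0],[0,0,-7],[0,0,-14],[0,0,-21],[0,0,-28],[0,0,-35]],"hand":[-0.4,-0.4,-0.4,-0.4,-0.4,-0.4,-0.4,-0.4]}'
python3 -m creep '{"linear":[[0,0,0],[0,0,0],[0,0,0],[0,0,0],[0,0,0],[0,0,0],[0,0,0],[0,0,0]],"dr":[[0,0,-7],[0,0,-14],[0,0,-21],[0,0,-28],[0,0,-35],[0,0,-42],[0,0,-49],[0,0,-55]],"hand":[-0.4,-0.4,-0.4,-0.4,-0.4,-0.4,-0.4,-0.4]}'
python3 -m creep '{"linear":[[0,0,0],[0,0,0],[0,0,0],[0,0,0],[0,0,0],[0,0,0],[0,0,0]],"dr":[[0,0,0],[0,0,0],[0,0,0],[0,0,0],[0,0,0],[0,0,0],[0,0,0]],"hand":[-0.4,-0.4,0.4,0.4,0.4,0.4,0.4]}' 30
python3 -m creep '{"linear":[[0,0,2],[0,0,5],[0,0,8],[0,0,11],[0,0,14],[0,0,14],[0,0,14],[0,0,14]],"dr":[[0,0,0],[0,0,0],[0,0,0],[0,0,0],[0,0,0],[0,0,0],[0,0,0],[0,0,0]],"hand":[0.4,0.4,0.4,0.4,0.4,0.4,0.4,0.4]}'
python3 - <<'E'
from h import *
print(pose()[2]["q"])
im=snap("scene")
print(tri((0,0),(0,0))*0, proj("scene",np.array([.528,.0245,.105])),proj("top",np.array([.528,.0245,.105])))
hsv=cv2.cvtColor(im,cv2.COLOR_RGB2HSV)
m=((hsv[...,0]>105)&(hsv[...,0]<130)&(hsv[...,1]>120)&(hsv[...,2]>40));m[:170]=0;m[215:]=0;m[:,290:320]&=True;m[:,:290]=0;m[:,320:]=0
for r in range(176,212,4): print(r,np.nonzero(m[r])[0])
t=snap("top");hsv=cv2.cvtColor(t,cv2.COLOR_RGB2HSV)
m=((hsv[...,0]>105)&(hsv[...,0]<130)&(hsv[...,1]>120)&(hsv[...,2]>40));m[:,:245]=0;m[:,290:]=0;m[:205]=0;m[245:]=0
ys,xs=np.nonzero(m);print(len(xs),xs.min() if len(xs) else 0,xs.max() if len(xs) else 0,ys.min() if len(xs) else 0,ys.max() if len(xs) else 0)
cv2.imwrite("pics/a3.png",np.hstack([cv2.resize(im[150:260,250:450],None,fx=2,fy=2),cv2.resize(t[170:280,180:380],None,fx=2,fy=2)])[:,:,::-1])
E
```

```text
time_s: 8.33
position: [0.6073, 0.211, 0.0042]
ee_rot: [0.674, -0.215, 0.215, -0.673]
wrist_force: [-0.9, 1.2, -0.4]
opening: 0.0598
time_s: 9.0
position: [0.6072, 0.2111, 0.0042]
ee_rot: [-0.498, 0.502, -0.502, 0.498]
wrist_force: [0.2, -0.2, 0.1]
opening: 0.0599
time_s: 9.58
position: [0.6075, 0.2111, 0.0045]
ee_rot: [0.5, -0.5, 0.5, -0.5]
wrist_force: [0.3, -0.9, 1.0]
opening: 0.0378
time_s: 10.25
position: [0.6066, 0.211, 0.1437]
ee_rot: [-0.5, 0.501, -0.5, 0.499]
wrist_force: [0.1, 0.1, -0.6]
opening: 0.0377
[-0.44820296  0.81796095  0.07790185  1.59492894 -0.08508263  0.73343437
 -1.90359472]
[0. 0. 0.] (np.float64(304.1211351997985), np.float64(179.83602667468466)) (np.float64(265.55166893318324), np.float64(223.95220351034789))
176 []
180 [303 304 305]
184 [302 303 304 305 306]
188 [302 303 304 305 306]
192 [302 303 304 305]
196 [302 303 304 305]
200 [302 303 304 305]
204 [302 303 304 305]
208 [302 303 304 305]
21 264 269 222 226
```

View pics/a3.png

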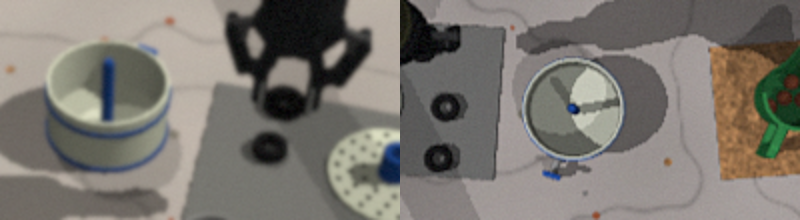

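The ring is held level in the jaws. The chamber is open and its tube shows at (304,180) in the scene view and about (266,224) in the top view.

```bash
python3 -m creep '{"linear":[[-1.6,-3.8,0],[-3.2,-7.6,0],[-4.8,-11.4,0],[-6.4,-15.2,0],[-7.2,-17.5,0],[-7.9,-18.6,-0.5],[-7.9,-18.6,-1],[-7.9,-18.6,-1.5]],"dr":[[0,0,0],[0,0,0],[0,0,0],[0,0,0],[0,0,0],[0,0,0],[0,0,0],[0,0,0]],"hand":[0.4,0.4,0.4,0.4,0.4,0.4,0.4,0.4]}'
python3 -m creep '{"linear":[[0,0,-0.5],[0,0,-0.5],[0,0,-0.5]],"dr":[[0,0,0],[0,0,0],[0,0,0]],"hand":[0.4,0.4,0.4]}'
python3 - <<'E'
from h import *
im=snap("scene");p,_,_=pose();print(p)
cv2.imwrite("pics/a4.png",cv2.resize(im[130:230,250:360],None,fx=5,fy=5,interpolation=cv2.INTER_CUBIC)[:,:,::-1])
for z in(.105,.121): print(proj("scene",np.array([p[0],p[1],z])))
E
```

```text
time_s: 11.02
position: [0.5279, 0.0251, 0.1282]
ee_rot: [-0.5, 0.501, -0.5, 0.499]
wrist_force: [0.2, 1.6, 0.5]
opening: 0.0383
time_s: 11.27
position: [0.5285, 0.0269, 0.1236]
ee_rot: [0.5, -0.5, 0.499, -0.5]
wrist_force: [0.8, -0.5, 0.1]
opening: 0.0384
[0.52861891 0.02657121 0.12394887]
(np.float64(305.01711206039664), np.float64(180.1527251199078))
(np.float64(305.1850469611819), np.float64(174.607287987101))
```

View pics/a4.png

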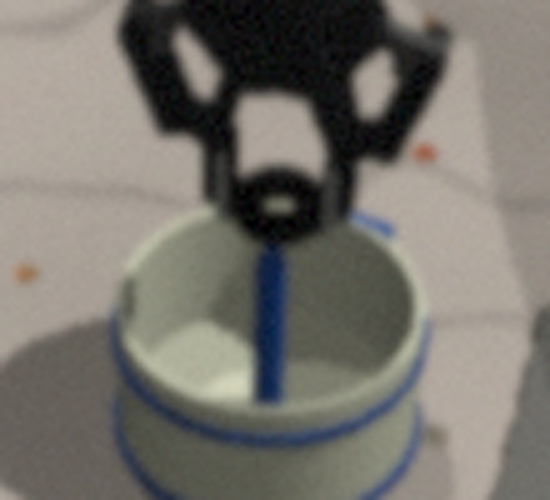

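The ring sits at about (305.8,171) and the tube at (304.1,180), so the ring needs roughly 3 mm to -y.

```bash
python3 -m creep '{"linear":[[-0.05,-0.28,0],[-0.05,-0.28,-0.5],[-0.05,-0.28,-1],[-0.05,-0.28,-1.5],[-0.05,-0.28,-2],[-0.05,-0.28,-2.3],[-0.05,-0.28,-2.3]],"dr":[[0,0,0],[0,0,0],[0,0,0],[0,0,0],[0,0,0],[0,0,0],[0,0,0]],"hand":[0.4,0.4,0.4,0.4,0.4,0.4,0.4]}'
python3 - <<'E'
from h import *
im=snap("scene")
cv2.imwrite("pics/a5.png",cv2.resize(im[130:230,250:360],None,fx=4,fy=4,interpolation=cv2.INTER_CUBIC)[:,:,::-1])
E
```

```text
time_s: 11.9
position: [0.5275, 0.0224, 0.1005]
ee_rot: [-0.5, 0.501, -0.5, 0.499]
wrist_force: [0.8, 0.9, 0.2]
opening: 0.0379
```

View pics/a5.png

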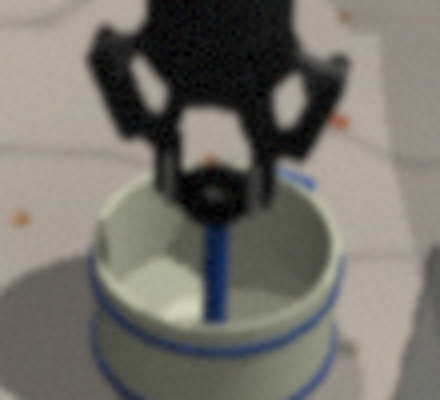

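The bore now shows dark around the tube tip and there is no contact force. Lowering on.

```bash
python3 -m creep '{"linear":[[0,0,-0.4],[0,0,-0.8],[0,0,-1.2],[0,0,-1.2]],"dr":[[0,0,0],[0,0,0],[0,0,0],[0,0,0]],"hand":[0.4,0.4,0.4,0.4]}'
```

```text
time_s: 12.28
position: [0.5281, 0.0227, 0.0887]
ee_rot: [-0.5, 0.5, -0.5, 0.5]
wrist_force: [0.6, 1.2, -0.0]
opening: 0.0385
```

```bash
python3 -m creep '{"linear":[[0,0,0],[0,0,0],[0,0,0],[0,0,3],[0,0,6],[0.3,4,6],[0.6,8,6],[0.6,12,6]],"dr":[[0,0,0],[0,0,0],[0,0,0],[0,0,0],[0,0,0],[0,0,0],[0,0,0],[0,0,0]],"hand":[-0.4,-0.4,-0.4,-0.4,-0.4,-0.4,-0.4,-0.4]}' 20
python3 - <<'E'
from h import *
im=snap("scene");t=snap("top")
cv2.imwrite("pics/a6.png",np.hstack([cv2.resize(im[150:260,250:450],None,fx=2,fy=2),cv2.resize(t[170:280,180:380],None,fx=2,fy=2)])[:,:,::-1])
for im,b in((im,(370,405,185,262)),(t,(185,222,185,262))):
    dk=(im.max(2)<45).astype(np.uint8);dk[:,:b[0]]=0;dk[:,b[1]:]=0;dk[:b[2]]=0;dk[b[3]:]=0
    n,l,st,ce=cv2.connectedComponentsWithStats(dk)
    for i in range(1,n):
        if st[i,4]>30: print("ring",st[i])
E
```

```text
time_s: 12.95
position: [0.5349, 0.1429, 0.1504]
ee_rot: [0.498, -0.501, 0.502, -0.5]
wrist_force: [0.7, 0.7, 0.5]
opening: 0.0602
ring [382 196  17  14 191]
ring [376 217  17  15 207]
ring [ 185  185   37   77 1680]
```

View pics/a6.png

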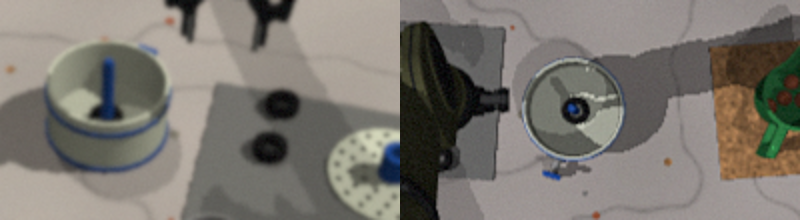

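The first ring is at the bottom of the tube in both views, and the other two rings are unmoved. Next is ring B.

```bash
python3 -m creep '{"linear":[[0,3,-2],[0,6.5,-5],[0,6.5,-9],[0,6.5,-12],[0,6.5,-13.5],[0,6.5,-14.4],[0,6.5,-14.4],[0,6.5,-14.4]],"dr":[[0,0,0],[0,0,0],[0,0,0],[0,0,0],[0,0,0],[0,0,0],[0,0,0],[0,0,0]],"hand":[-0.4,-0.4,-0.4,-0.4,-0.4,-0.4,-0.4,-0.4]}' 20
python3 -m creep '{"linear":[[0,0,0],[0,0,0],[0,0,0],[0,0,0],[0,0,0],[0,0,0],[0,0,0],[0,0,0]],"dr":[[0,0,0],[0,0,0],[0,0,0],[0,0,0],[0,0,0],[0,0,0],[0,0,0],[0,0,0]],"hand":[0.3,0.3,0.3,0.3,0.3,-0.4,-0.4,-0.4]}'
python3 -m creep '{"linear":[[0,0,0],[0,0,0],[0,0,0],[0,0,0],[0,0,0],[0,0,0],[0,0,0],[0,0,0]],"dr":[[0,0,7],[0,0,14],[0,0,21],[0,0,28],[0,0,35],[0,0,42],[0,0,49],[0,0,55]],"hand":[-0.4,-0.4,-0.4,-0.4,-0.4,-0.4,-0.4,-0.4]}'
python3 -m creep '{"linear":[[0,0,0],[0,0,0],[0,0,0],[0,0,0],[0,0,0],[0,0,0],[0,0,0]],"dr":[[0,0,7],[0,0,14],[0,0,21],[0,0,28],[0,0,35],[0,0,35],[0,0,35]],"hand":[-0.4,-0.4,-0.4,-0.4,-0.4,-0.4,-0.4]}'
python3 -m creep '{"linear":[[0,0,0],[0,0,0],[0,0,0],[0,0,0],[0,0,0]],"dr":[[0,0,0],[0,0,0],[0,0,0],[0,0,0],[0,0,0]],"hand":[0.4,0.4,0.4,0.4,0.4]}' 30
python3 -m creep '{"linear":[[0,0,2],[0,0,5],[0,0,8],[0,0,11],[0,0,13],[0,0,13],[0,0,13],[0,0,13]],"dr":[[0,0,0],[0,0,0],[0,0,0],[0,0,0],[0,0,0],[0,0,0],[0,0,0],[0,0,0]],"hand":[0.4,0.4,0.4,0.4,0.4,0.4,0.4,0.4]}'
```

```text
time_s: 13.72
position: [0.5342, 0.207, 0.0058]
ee_rot: [0.499, -0.5, 0.501, -0.5]
wrist_force: [0.1, 0.4, 0.5]
opening: 0.0597
time_s: 14.38
position: [0.5339, 0.2075, 0.0056]
ee_rot: [0.499, -0.5, 0.5, -0.5]
wrist_force: [-0.2, 0.6, -0.1]
opening: 0.0599
time_s: 15.05
position: [0.5338, 0.2073, 0.0052]
ee_rot: [0.675, -0.211, 0.211, -0.675]
wrist_force: [0.2, -0.1, -0.8]
opening: 0.06
time_s: 15.63
position: [0.5337, 0.2072, 0.0052]
ee_rot: [-0.707, 0.002, -0.002, 0.707]
wrist_force: [0.1, -0.2, 0.4]
opening: 0.0599
time_s: 16.05
position: [0.5338, 0.2073, 0.0056]
ee_rot: [0.707, -0.001, 0.001, -0.707]
wrist_force: [-1.3, -1.2, 4.3]
opening: 0.0379
time_s: 16.72
position: [0.5333, 0.2068, 0.1345]
ee_rot: [0.707, -0.001, 0.0, -0.707]
wrist_force: [0.1, 0.2, -0.5]
opening: 0.0383
```

```bash
python3 -m creep '{"linear":[[-0.1,-4,0],[-0.2,-8,0],[-0.3,-12,0],[-0.5,-16,0],[-0.55,-18,0],[-0.55,-18.4,0],[-0.55,-18.4,0],[-0.55,-18.4,0]],"dr":[[0,0,0],[0,0,0],[0,0,0],[0,0,0],[0,0,0],[0,0,0],[0,0,0],[0,0,0]],"hand":[0.4,0.4,0.4,0.4,0.4,0.4,0.4,0.4]}'
python3 -m creep '{"linear":[[0,0,0],[0,0,0],[0,0,0]],"dr":[[0,0,0],[0,0,0],[0,0,0]],"hand":[0.4,0.4,0.4]}'
python3 -c "
from h import *
im=snap('scene')
print(pose()[0])
for b in [im[150:185,285:325].max(2)]: print('\n'.join(''.join('#' if v<50 else ('b' if v<95 else '.') for v in r) for r in b))"
```

```text
time_s: 17.38
position: [0.528, 0.0246, 0.1345]
ee_rot: [-0.707, 0.001, 0.0, 0.708]
wrist_force: [0.7, -0.1, -0.2]
opening: 0.0382
time_s: 17.63
position: [0.5283, 0.0251, 0.1352]
ee_rot: [-0.707, -0.0, 0.0, 0.707]
wrist_force: [-0.2, -0.8, -0.8]
opening: 0.0382
[0.52829046 0.024663   0.13528413]
.........b###bbbbb########b.............
.........b###bbbb#########b.............
.........b################b.............
.........b################b.............
.........b################b.............
..........b###############b.............
..........b###############b.............
..........b###############b.............
..........b###############b.............
..........b###############b.............
..........b###############b.............
..........b###############b.............
..........b################b............
..........b#################b...........
...........#################b...........
...........b################b...........
...........b################b...........
...........bb#########bb####b...........
...........bb#########bb####b...........
............b########bbb####b...........
............b#########b#####b...........
............bb########b#####b...........
............bb#######bb####b............
............bb#######bbb##bbb...........
.............bb#######bbbbbbbb..........
.............bbb#####bbbbbbbbbbbb.......
..............bbbbbbbbbbbbbbbbbbbbb.....
..............bbbbbbbbbbbbbbbbbbbbbbbb..
...............bbbbbbbbbbbbbbbbbbbbbbbb.
...............bbb...bbbbbbbbbbbbbbbbbbb
..............bbbb....bbbbbbbbbbbbbbbbbb
..............bbbb....bbbbbbbbbbbbbbbbbb
..............bbbbbb..bbbbbbbbbbbbbbbbbb
.............bbbbbbbbbbbbbbbbbbbbbbbbbbb
.............bbbbbbbbbbbbbbbbbbbbbbbbbbb
```

```bash
python3 -m creep '{"linear":[[0,-0.2,-0.5],[0,-0.2,-1],[0,-0.2,-1.8],[0,-0.2,-2.4],[0,-0.2,-3],[0,-0.2,-3.3],[0,-0.2,-3.3]],"dr":[[0,0,0],[0,0,0],[0,0,0],[0,0,0],[0,0,0],[0,0,0],[0,0,0]],"hand":[0.4,0.4,0.4,0.4,0.4,0.4,0.4]}'
python3 -m creep '{"linear":[[0,0,-0.4],[0,0,-0.8],[0,0,-1.2],[0,0,-1.2]],"dr":[[0,0,0],[0,0,0],[0,0,0],[0,0,0]],"hand":[0.4,0.4,0.4,0.4]}'
python3 -c "
from h import *
im=snap('scene')
print(pose()[0])
cv2.imwrite('pics/a7.png',cv2.resize(im[140:230,260:350],None,fx=4,fy=4,interpolation=cv2.INTER_CUBIC)[:,:,::-1])"
```

```text
time_s: 18.27
position: [0.5281, 0.0216, 0.1015]
ee_rot: [-0.707, 0.001, -0.0, 0.707]
wrist_force: [0.1, 0.7, 0.5]
opening: 0.0384
time_s: 18.6
position: [0.5285, 0.0219, 0.0898]
ee_rot: [-0.707, 0.0, -0.0, 0.707]
wrist_force: [0.1, 1.7, -1.9]
opening: 0.0379
[0.52845054 0.02190977 0.08999044]
```

View pics/a7.png

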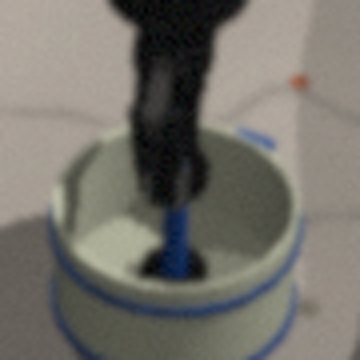

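No contact force, so the ring is threaded on the tube. Releasing it and going to ring C.

```bash
python3 -m creep '{"linear":[[0,0,0],[0,0,0],[0,0,0],[0,0,3],[0,0,6],[-1.5,4,6],[-3,8,6],[-4.5,12,6]],"dr":[[0,0,0],[0,0,0],[0,0,0],[0,0,0],[0,0,0],[0,0,0],[0,0,0],[0,0,0]],"hand":[-0.4,-0.4,-0.4,-0.4,-0.4,-0.4,-0.4,-0.4]}' 20
python3 - <<'E'
from h import *
im=snap("scene");t=snap("top")
cv2.imwrite("pics/a8.png",np.hstack([cv2.resize(im[150:260,250:450],None,fx=2,fy=2),cv2.resize(t[170:280,180:380],None,fx=2,fy=2)])[:,:,::-1])
print(pose()[0])
for im,b in((im,(370,405,185,262)),(t,(185,222,185,262))):
    dk=(im.max(2)<45).astype(np.uint8);dk[:,:b[0]]=0;dk[:,b[1]:]=0;dk[:b[2]]=0;dk[b[3]:]=0
    n,l,st,ce=cv2.connectedComponentsWithStats(dk)
    for i in range(1,n):
        if st[i,4]>30: print("ring",st[i])
E
```

```text
time_s: 19.32
position: [0.4846, 0.1383, 0.1511]
ee_rot: [-0.707, 0.001, -0.003, 0.707]
wrist_force: [0.7, 1.4, 0.2]
opening: 0.06
[0.48179205 0.1475839  0.15141077]
ring [381 196  18  14 196]
ring [ 185  213   36   49 1349]
```

View pics/a8.png

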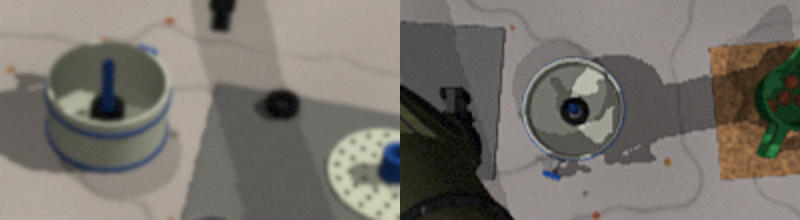

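Two rings are stacked. The last one is unmoved at (390,202) in the scene view.

```bash
python3 -m creep '{"linear":[[-1,4,-2],[-2,7.4,-5],[-2,7.4,-9],[-2,7.4,-12],[-2,7.4,-13.5],[-2,7.4,-14.5],[-2,7.4,-14.5],[-2,7.4,-14.5]],"dr":[[0,0,0],[0,0,0],[0,0,0],[0,0,0],[0,0,0],[0,0,0],[0,0,0],[0,0,0]],"hand":[-0.4,-0.4,-0.4,-0.4,-0.4,-0.4,-0.4,-0.4]}' 20
python3 -m creep '{"linear":[[0,0,0],[0,0,0],[0,0,0],[0,0,0],[0,0,0],[0,0,0],[0,0,0],[0,0,0]],"dr":[[0,0,0],[0,0,0],[0,0,0],[0,0,0],[0,0,0],[0,0,0],[0,0,0],[0,0,0]],"hand":[0.3,0.3,0.3,0.3,0.3,-0.4,-0.4,-0.4]}'
python3 -m creep '{"linear":[[0,0,0],[0,0,0],[0,0,0],[0,0,0],[0,0,0],[0,0,0],[0,0,0],[0,0,0]],"dr":[[0,0,-7],[0,0,-14],[0,0,-21],[0,0,-28],[0,0,-35],[0,0,-42],[0,0,-49],[0,0,-55]],"hand":[-0.4,-0.4,-0.4,-0.4,-0.4,-0.4,-0.4,-0.4]}'
python3 -m creep '{"linear":[[0,0,0],[0,0,0],[0,0,0],[0,0,0],[0,0,0],[0,0,0],[0,0,0]],"dr":[[0,0,-7],[0,0,-14],[0,0,-21],[0,0,-28],[0,0,-35],[0,0,-35],[0,0,-35]],"hand":[-0.4,-0.4,-0.4,-0.4,-0.4,-0.4,-0.4]}'
python3 -m creep '{"linear":[[0,0,0],[0,0,0],[0,0,0],[0,0,0],[0,0,0]],"dr":[[0,0,0],[0,0,0],[0,0,0],[0,0,0],[0,0,0]],"hand":[0.4,0.4,0.4,0.4,0.4]}' 30
python3 -m creep '{"linear":[[0,0,2],[0,0,5],[0,0,8],[0,0,11],[0,0,13],[0,0,13],[0,0,13],[0,0,13]],"dr":[[0,0,0],[0,0,0],[0,0,0],[0,0,0],[0,0,0],[0,0,0],[0,0,0],[0,0,0]],"hand":[0.4,0.4,0.4,0.4,0.4,0.4,0.4,0.4]}'
```

```text
time_s: 20.08
position: [0.4647, 0.2121, 0.0056]
ee_rot: [0.707, -0.001, 0.001, -0.707]
wrist_force: [-0.3, 0.1, -0.4]
opening: 0.0597
time_s: 20.75
position: [0.4647, 0.2124, 0.0057]
ee_rot: [-0.707, 0.0, -0.001, 0.707]
wrist_force: [0.1, -0.1, 0.7]
opening: 0.0598
time_s: 21.42
position: [0.4644, 0.2124, 0.0053]
ee_rot: [-0.626, 0.329, -0.329, 0.626]
wrist_force: [-0.0, 1.2, -1.0]
opening: 0.0596
time_s: 22.0
position: [0.4644, 0.2125, 0.0053]
ee_rot: [0.501, -0.5, 0.5, -0.5]
wrist_force: [0.1, -0.7, -0.5]
opening: 0.0599
time_s: 22.42
position: [0.4645, 0.2124, 0.0056]
ee_rot: [0.5, -0.5, 0.5, -0.5]
wrist_force: [-0.7, 0.0, 6.5]
opening: 0.0388
time_s: 23.08
position: [0.4638, 0.2122, 0.1346]
ee_rot: [-0.5, 0.5, -0.5, 0.499]
wrist_force: [0.8, -0.4, -0.4]
opening: 0.0384
```

```bash
python3 -m creep '{"linear":[[1.3,-3.8,0],[2.6,-7.6,0],[3.9,-11.4,0],[5.2,-15.2,0],[6.2,-18.2,0],[6.35,-18.95,0],[6.35,-18.95,0],[6.35,-18.95,0]],"dr":[[0,0,0],[0,0,0],[0,0,0],[0,0,0],[0,0,0],[0,0,0],[0,0,0],[0,0,0]],"hand":[0.4,0.4,0.4,0.4,0.4,0.4,0.4,0.4]}'
python3 -m creep '{"linear":[[0,0,0],[0,0,0],[0,0,0]],"dr":[[0,0,0],[0,0,0],[0,0,0]],"hand":[0.4,0.4,0.4]}'
```

```text
time_s: 23.75
position: [0.5268, 0.0234, 0.134]
ee_rot: [-0.5, 0.501, -0.5, 0.499]
wrist_force: [0.2, 0.8, 0.2]
opening: 0.0388
time_s: 24.0
position: [0.5275, 0.0249, 0.1351]
ee_rot: [-0.5, 0.5, -0.499, 0.5]
wrist_force: [0.4, 0.6, 0.3]
opening: 0.0386
```

```bash
python3 -m creep '{"linear":[[0.05,-0.2,-0.5],[0.05,-0.2,-1],[0.05,-0.2,-1.8],[0.05,-0.2,-2.4],[0.05,-0.2,-3],[0.05,-0.2,-3.3],[0.05,-0.2,-3.3]],"dr":[[0,0,0],[0,0,0],[0,0,0],[0,0,0],[0,0,0],[0,0,0],[0,0,0]],"hand":[0.4,0.4,0.4,0.4,0.4,0.4,0.4]}'
python3 -m creep '{"linear":[[0,0,-0.4],[0,0,-0.8],[0,0,-1.2],[0,0,-1.2]],"dr":[[0,0,0],[0,0,0],[0,0,0],[0,0,0]],"hand":[0.4,0.4,0.4,0.4]}'
```

```text
time_s: 24.58
position: [0.5282, 0.0213, 0.1015]
ee_rot: [-0.5, 0.501, -0.5, 0.5]
wrist_force: [-0.3, 1.1, -0.1]
opening: 0.0384
time_s: 24.92
position: [0.5288, 0.0217, 0.0897]
ee_rot: [-0.499, 0.5, -0.5, 0.5]
wrist_force: [1.5, 3.3, -2.0]
opening: 0.0387
```

```bash
python3 -m creep '{"linear":[[0,0,0],[0,0,0],[0,0,0],[0,0,3],[0,0,6],[0,0,10],[0,0,14],[0,0,17]],"dr":[[0,0,0],[0,0,0],[0,0,0],[0,0,0],[0,0,0],[0,0,0],[0,0,0],[0,0,0]],"hand":[-0.4,-0.4,-0.4,-0.4,-0.4,-0.4,-0.4,-0.4]}' 20
cat >> h.py <<'E'
def want(psi,pitch):
    """tool orientation: jug heading psi deg, tool pointing pitch deg below horizontal (90=down)"""
    p,t=np.radians(psi),np.radians(pitch); h=np.array([np.cos(p),np.sin(p),0])
    y=np.cos(t)*h+np.sin(t)*np.array([0,0,-1]); x=np.array([np.sin(p),-np.cos(p),0]); return R.from_matrix(np.c_[x,y,np.cross(x,y)])
def dr(psi,pitch):
    _,r,_=pose(); v=(want(psi,pitch)*r.inv()).as_rotvec(degrees=True); return v.round(1),round(float(np.linalg.norm(v)),1)
def heading():
    m=pose()[1].as_matrix(); y=m[:,1]; x=m[:,0]; return "psi %.1f pitch %.1f tilt-x %.1f"%(np.degrees(np.arctan2(x[0],-x[1])),np.degrees(np.arctan2(-y[2],y@[x[1]*-1,x[0],0]*np.array([1,1,1]) if 0 else (y[0]*-x[1]+y[1]*x[0]))),np.degrees(np.arcsin(x[2])))
E
python3 - <<'E'
from h import *
snap("scene");t=snap("top")
print(pose()[0],heading(),dr(0,60),dr(60,30))
for n in ["jug_handle","jug_spout","jug_middle"]:
    a=spots("scene",n);b=spots("top",n)
    print(n,np.round(a,2).tolist(),np.round(b,2).tolist(), tri(a[0][1:],b[0][1:]).round(3) if a and b else None)
E
```

```text
time_s: 25.58
position: [0.5286, 0.0201, 0.2635]
ee_rot: [0.499, -0.5, 0.501, -0.5]
wrist_force: [0.5, 0.3, 0.2]
opening: 0.0598
[0.53150325 0.02026805 0.26548558] psi -0.2 pitch 89.4 tilt-x -0.0 (array([ -0.1, -29.4,   0.2]), 29.4) (array([ 30.9, -53.7,  54.5]), 82.5)
jug_handle [[0.58, 200.7, 160.31]] [[0.96, 362.71, 244.4]] [ 0.473 -0.231  0.072]
jug_spout [] [[0.63, 391.89, 187.11]] None
jug_middle [[0.59, 176.01, 187.11]] [[0.71, 373.69, 218.4]] [ 0.543 -0.27   0.044]
```

```bash
python3 -m creep '{"linear":[[-1,-2,2],[-2,-4,4],[-3,-6,6],[-4,-8,7],[-5,-10,7],[-6,-12,7],[-7,-14,7],[-7,-14,7]],"dr":[[2.6,-4.5,4.5],[5.2,-9,9],[7.7,-13.5,13.6],[10.3,-18,18],[13,-22.5,22.5],[15.5,-27,27.2],[15.5,-27,27.2],[15.5,-27,27.2]],"hand":[-1,-1,-1,-1,-1,-1,-1,-1]}'
python3 -m creep '{"linear":[[-1,-1,0],[-2,-2,0],[-3,-2.7,0],[-3,-2.7,0],[-3,-2.7,0],[-3,-2.7,0],[-3,-2.7,0],[-3,-2.7,0]],"dr":[[2.6,-4.5,4.5],[5.2,-9,9],[7.7,-13.5,13.6],[10.3,-18,18],[13,-22.5,22.5],[15.5,-27,27.2],[15.5,-27,27.2],[15.5,-27,27.2]],"hand":[-1,-1,-1,-1,-1,-1,-1,-1]}'
python3 -c "
from h import *
print(heading(),pose()[2]['q'].__repr__(),dr(60,110))"
```

```text
time_s: 26.65
position: [0.4575, -0.1209, 0.3297]
ee_rot: [-0.401, 0.302, -0.401, 0.766]
wrist_force: [0.8, -0.3, -0.3]
opening: 0.0853
time_s: 27.32
position: [0.4283, -0.1468, 0.329]
ee_rot: [-0.251, 0.069, -0.251, 0.932]
wrist_force: [0.2, -0.3, 0.9]
opening: 0.0851
psi 59.8 pitch 30.2 tilt-x -0.2 array([ 1.41047044,  0.78119486, -0.94402114,  2.01943778, -0.62143235,
        0.80235926,  0.55713733]) (array([-69.1,  39.9,   0.3]), 79.8)
```

```bash
python3 -m creep '{"linear":[[1,2,-1],[2,4,-2],[3,6,-3],[4.9,8.3,-4],[4.9,8.3,-4],[4.9,8.3,-4],[4.9,8.3,-4],[4.9,8.3,-4]],"dr":[[-6,3.5,0],[-12,7,0],[-18,10.5,0],[-24,14,0],[-30,17.5,0],[-35,20,0],[-41,23.5,0],[-47,27,0]],"hand":[-1,-1,-1,-1,-1,-1,-1,-1]}'
python3 -m creep '{"linear":[[0,0,0],[0,0,0],[0,0,0],[0,0,0],[0,0,0],[0,0,0],[0,0,0],[0,0,0]],"dr":[[-6,3.5,0],[-12,7,0],[-18,10.5,0],[-24,14,0],[-30,17.5,0],[-30,17.5,0],[-30,17.5,0],[-30,17.5,0]],"hand":[-1,-1,-1,-1,-1,-1,-1,-1]}'
python3 -c "
from h import *
print(heading(),pose()[2]['q'].__repr__())"
```

```text
time_s: 27.98
position: [0.477, -0.0617, 0.2935]
ee_rot: [-0.636, 0.166, -0.197, 0.728]
wrist_force: [-0.5, -0.1, -0.2]
opening: 0.0858
time_s: 28.65
position: [0.4766, -0.0626, 0.2914]
ee_rot: [0.822, -0.219, 0.135, -0.509]
wrist_force: [-1.0, -0.1, 0.2]
opening: 0.0854
psi 60.1 pitch 116.5 tilt-x -0.0 array([-0.20685679,  0.56110527,  0.00657242,  1.75676219,  0.36824028,
        1.1678588 , -0.92658158])
```

```bash
python3 - <<'E'
from h import *
t=snap("top");s=snap("scene")
p=pose()[0]; print(p,dr(-26,30))
def g(im):
    h=cv2.cvtColor(im,cv2.COLOR_RGB2HSV); m=((h[...,0]>55)&(h[...,0]<85)&(h[...,1]>110)).astype(np.uint8)
    n,l,st,ce=cv2.connectedComponentsWithStats(m); i=1+st[1:,4].argmax(); return l==i,st[i]
for n,im in(("top",t),("scene",s)):
    m,st=g(im);print(n,st)
b=spots("top","jug_handle");print(b,[atz("top",*d[1:],.06).round(4) for d in b], [atz("top",*d[1:],.104).round(4) for d in spots("top","jug_spout")])
cv2.imwrite("pics/a9.png",np.hstack([cv2.resize(t[170:280,180:420],None,fx=1.6,fy=1.6),cv2.resize(s[140:250,120:360],None,fx=1.6,fy=1.6)])[:,:,::-1])
E
```

```text
[ 0.47649733 -0.06416518  0.29144823] (array([ 27.3, -89.6, -67.9]), 115.6)
top [ 358  184   41   65 1376]
scene [ 354    0  206   65 6924]
[(0.98, 360.024, 247.716)] [array([ 0.464 , -0.2269,  0.06  ])] [array([ 0.6207, -0.3033,  0.104 ])]
```

View pics/a9.png

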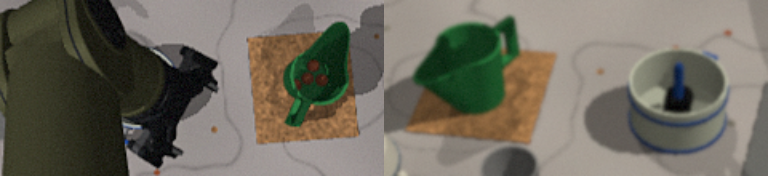

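The stack of rings is on the tube. The jug is unmoved, with its handle at about (364,244) in the top picture and four or so balls in it.

```bash
python3 -m creep '{"linear":[[-1.5,-3,0],[-3,-6,0],[-4.5,-9,0],[-6,-12,0],[-7,-13.5,0],[-7,-13.5,0],[-7,-13.5,0]],"dr":[[1.5,-5,-3.8],[3,-10,-7.5],[4.5,-15,-11.3],[6,-20,-15],[7.6,-25,-18.8],[9.1,-29.9,-22.6],[9.1,-29.9,-22.6]],"hand":[-1,-1,-1,-1,-1,-1,-1]}'
python3 -m creep '{"linear":[[0,0,0],[0,0,0],[0,0,0],[0,0,0],[0,0,0],[0,0,0],[0,0,0]],"dr":[[1.5,-5,-3.8],[3,-10,-7.5],[4.5,-15,-11.3],[6,-20,-15],[7.6,-25,-18.8],[9.1,-29.9,-22.6],[9.1,-29.9,-22.6]],"hand":[-1,-1,-1,-1,-1,-1,-1]}'
python3 -m creep '{"linear":[[0,0,-1],[0,0,-2],[0,0,-3],[0,0,-4],[0,0,-4],[0,0,-4],[0,0,-4]],"dr":[[1.5,-5,-3.8],[3,-10,-7.5],[4.5,-15,-11.3],[6,-20,-15],[7.6,-25,-18.8],[9.1,-29.9,-22.6],[9.1,-29.9,-22.6]],"hand":[-1,-1,-1,-1,-1,-1,-1]}'
python3 -c "
from h import *
print(pose()[0],heading(),pose()[2]['q'].__repr__(),dr(-26,30))"
```

```text
time_s: 29.43
position: [0.402, -0.201, 0.2906]
ee_rot: [0.658, -0.251, 0.422, -0.571]
wrist_force: [-0.3, 0.3, -0.3]
opening: 0.0851
time_s: 30.02
position: [0.3986, -0.1985, 0.2864]
ee_rot: [-0.53, 0.265, -0.563, 0.576]
wrist_force: [-0.5, 0.5, 0.1]
opening: 0.0855
time_s: 30.6
position: [0.4024, -0.2134, 0.2677]
ee_rot: [0.46, -0.305, 0.607, -0.572]
wrist_force: [0.1, 0.7, -1.0]
opening: 0.0853
[ 0.40244644 -0.21339341  0.26769962] psi 4.5 pitch 66.4 tilt-x 12.2 array([ 1.26927985,  0.57845902, -1.3685939 ,  2.39710561,  1.49489336,
        0.69300622, -2.65176756]) (array([  4.8, -38.1, -25.5]), 46.1)
```

```bash
python3 -c "
from h import *
print(dr(60,30),dr(30,60))"
```

```text
(array([ 30.6, -25.5,  57.2]), 69.7) (array([13.6, -2.5, 26.1]), 29.5)
```

```bash
python3 -m creep '{"linear":[[0,1,2],[1,2,4],[2,3,5],[3,4,5],[3,5,5],[3,6,5],[3,6,5]],"dr":[[2.7,-0.5,5.2],[5.4,-1,10.4],[8.2,-1.5,15.7],[11,-2,21],[13.6,-2.5,26],[13.6,-2.5,26],[13.6,-2.5,26]],"hand":[-1,-1,-1,-1,-1,-1,-1]}'
python3 -c "
from h import *
print(pose()[0],heading(),pose()[2]['q'].__repr__(),dr(60,30))"
```

```text
time_s: 31.18
position: [0.4308, -0.1539, 0.3176]
ee_rot: [-0.435, 0.249, -0.432, 0.75]
wrist_force: [-0.1, 0.9, 0.0]
opening: 0.0858
[ 0.43083829 -0.15388932  0.31761868] psi 30.2 pitch 60.2 tilt-x 0.1 array([ 1.4639511 ,  0.64144502, -1.4635974 ,  2.17558319,  0.66551135,
        0.52187253, -1.39722706]) (array([ 21.7, -21.5,  29.1]), 42.2)
```

```bash
python3 -m creep '{"linear":[[0,0,0],[0,0,0],[0,0,0],[0,0,0],[0,0,0],[0,0,0],[0,0,0],[0,0,0]],"dr":[[3.6,-3.6,4.9],[7.2,-7.2,9.7],[10.9,-10.8,14.6],[14.5,-14.3,19.4],[18,-18,24.3],[21.7,-21.5,29.1],[21.7,-21.5,29.1],[21.7,-21.5,29.1]],"hand":[-1,-1,-1,-1,-1,-1,-1,-1]}'
python3 -c "
from h import *
print(pose()[2]['q'].__repr__())"
python3 -m creep '{"linear":[[0,-1,0],[0,-2,0],[0,-3,0],[-1,-4,0],[-2,-4,0],[-3,-4,0],[-3,-4,0],[-3,-4,0]],"dr":[[0,0,-7],[0,0,-14],[0,0,-21],[0,0,-28],[0,0,-35],[0,0,-42],[0,0,-43],[0,0,-43]],"hand":[-1,-1,-1,-1,-1,-1,-1,-1]}'
python3 -c "
from h import *
print(pose()[0],heading(),pose()[2]['q'].__repr__(),dr(-26,30))"
```

```text
time_s: 31.85
position: [0.431, -0.1579, 0.3133]
ee_rot: [-0.247, 0.071, -0.254, 0.933]
wrist_force: [0.7, -0.5, -1.1]
opening: 0.0855
array([ 1.58233953,  1.10441084, -1.45236488,  1.99744807,  0.08212992,
        0.69126354, -0.19027581])
time_s: 32.52
position: [0.3948, -0.2109, 0.3351]
ee_rot: [-0.221, 0.15, -0.53, 0.805]
wrist_force: [-0.0, 0.5, -0.8]
opening: 0.0854
[ 0.3947602  -0.21093674  0.33513654] psi 23.2 pitch 31.0 tilt-x -0.5 array([ 1.8466646 ,  0.88036802, -1.46254345,  2.37542613, -0.51302519,
        0.04303319,  0.06754467]) (array([ -0.5,  -1. , -49.2]), 49.2)
```

```bash
python3 -m creep '{"linear":[[1,0,0],[2,1,0],[3,2,0],[4,3,0],[5,4,0],[6,4,0],[6,4,0],[6,4,0]],"dr":[[-2.7,6.5,0],[-5.4,13,0],[-8,19,0],[-10.8,25.5,0],[-13.5,32,0],[-16.2,38,0],[-19,45,0],[-21,50,0]],"hand":[-1,-1,-1,-1,-1,-1,-1,-1]}'
python3 -c "
from h import *
print(pose()[0],heading(),pose()[2]['q'].__repr__(),dr(23,90),dr(-26,90))"
```

```text
time_s: 33.18
position: [0.4546, -0.1702, 0.3355]
ee_rot: [-0.493, 0.335, -0.438, 0.673]
wrist_force: [-0.2, 0.5, -1.5]
opening: 0.0853
[ 0.45456226 -0.17018302  0.3354922 ] psi 23.0 pitch 73.1 tilt-x -1.1 array([ 0.74077417,  0.32215064, -0.43918155,  1.98889634, -0.12385086,
        0.65509917, -0.7453045 ]) (array([-7.6, 15.1,  0.1]), 16.9) (array([ -0.7,  17.4, -48.5]), 51.6)
```

```bash
python3 -m creep '{"linear":[[0,0,-1],[-1,-1,-2],[-2,-2,-4],[-3,-3,-6],[-3,-4,-8],[-3,-4,-10],[-3,-4,-12],[-3,-4,-12]],"dr":[[0,0,-6],[0,0,-12],[0,0,-18],[0,0,-24],[0,0,-30],[0,0,-36],[0,0,-42],[0,0,-49]],"hand":[-1,-1,-1,-1,-1,-1,-1,-1]}'
python3 -c "
from h import *
p=pose()[0];print(p,heading(),pose()[2]['q'].__repr__(),dr(-26,60), (np.array([.4225,-.208,.1515])-p)*100)"
```

```text
time_s: 33.85
position: [0.4236, -0.2094, 0.2119]
ee_rot: [0.306, -0.511, 0.678, -0.431]
wrist_force: [-0.0, 0.5, -0.9]
opening: 0.0851
[ 0.42357671 -0.20939928  0.21190569] psi -26.2 pitch 73.1 tilt-x -1.4 array([ 0.32796795,  0.45809435,  0.04444584,  2.31800683, -0.23925126,
        0.07101421, -1.43073454]) (array([ -7. , -11.1,   0. ]), 13.1) [-0.10767136  0.13992777 -6.04056949]
```

```bash
python3 -m creep '{"linear":[[1,1,2],[2,2,4],[3,4,6],[4,6,8],[5,8,8],[6,10,8],[7,12,8],[8,13,8]],"dr":[[0,0,7],[0,0,14],[0,0,21],[0,0,28],[0,0,35],[0,0,42],[0,0,49],[0,0,56]],"hand":[-1,-1,-1,-1,-1,-1,-1,-1]}'
python3 -m creep '{"linear":[[0,0,0],[0,0,0],[0,0,0],[0,0,0],[0,0,0],[0,0,0],[0,0,0]],"dr":[[0,0,7],[0,0,14],[0,0,21],[0,0,28],[0,0,35],[0,0,42],[0,0,45]],"hand":[-1,-1,-1,-1,-1,-1,-1]}'
python3 -c "
from h import *
p=pose()[0];print(p,heading(),pose()[2]['q'].__repr__(),dr(75,115),dr(75,155))"
```

```text
time_s: 34.52
position: [0.505, -0.0768, 0.2955]
ee_rot: [-0.511, 0.301, -0.393, 0.703]
wrist_force: [-0.3, -0.2, -0.6]
opening: 0.0852
time_s: 35.1
position: [0.5056, -0.0806, 0.2949]
ee_rot: [-0.589, 0.084, -0.096, 0.798]
wrist_force: [0.5, 0.6, -0.7]
opening: 0.0856
[ 0.50561163 -0.08058269  0.29486326] psi 75.4 pitch 73.0 tilt-x -1.1 array([ 0.6857114 ,  0.55020735, -0.68275624,  1.80613275,  0.05238892,
        0.85954963, -0.20687654]) (array([-40.9,   9.7,   0.1]), 42.1) (array([-79.6,  20.1,   0.5]), 82.1)
```

```bash
python3 -m creep '{"linear":[[0,0,0],[0,0,0],[0,0,0],[0,0,0],[0,0,0],[0,0,0],[0,0,0],[0,0,0]],"dr":[[-6.8,1.6,0],[-13.6,3.2,0],[-20,4.8,0],[-27,6.5,0],[-34,8,0],[-41,9.7,0],[-45,11,0],[-50,12,0]],"hand":[-1,-1,-1,-1,-1,-1,-1,-1]}'
python3 -m creep '{"linear":[[0,0,0],[0,0,0],[0,0,0],[0,0,0],[0,0,0],[0,0,0],[0,0,0],[0,0,0]],"dr":[[-6,1.6,0],[-12,3.2,0],[-18,4.8,0],[-24,6.5,0],[-30,8,0],[-30,8,0],[-30,8,0],[-30,8,0]],"hand":[-1,-1,-1,-1,-1,-1,-1,-1]}'
python3 -c "
from h import *
p=pose()[0];print(p,heading(),pose()[2]['q'].__repr__())"
```

```text
time_s: 35.77
position: [0.5061, -0.0787, 0.2953]
ee_rot: [0.877, -0.115, 0.067, -0.462]
wrist_force: [0.2, -0.8, 0.2]
opening: 0.0852
time_s: 36.43
position: [0.5051, -0.0813, 0.2944]
ee_rot: [0.968, -0.128, 0.034, -0.213]
wrist_force: [-0.3, -0.2, -0.2]
opening: 0.0858
[ 0.50511669 -0.08127307  0.29443913] psi 74.8 pitch 155.1 tilt-x 0.7 array([-0.36721038,  0.84960297, -0.09810776,  1.68750567,  0.81492238,
        1.5991338 , -1.17208305])
```

```bash
python3 -m creep '{"linear":[[0,0,0],[0,0,0],[0,0,0],[0,0,0],[0,0,0],[0,0,0],[0,0,0],[0,0,0]],"dr":[[6.8,-1.7,0],[13.6,-3.5,0],[20.4,-5.3,0],[27,-7,0],[34,-9,0],[41,-10.8,0],[47,-12.5,0],[54,-14.3,0]],"hand":[-1,-1,-1,-1,-1,-1,-1,-1]}'
python3 -m creep '{"linear":[[0,0,0],[0,0,0],[0,0,0],[0,0,0],[0,0,0],[0,0,0],[0,0,0]],"dr":[[6,-1.6,0],[12,-3.2,0],[18,-4.8,0],[24,-6.2,0],[24,-6.2,0],[24,-6.2,0],[24,-6.2,0]],"hand":[-1,-1,-1,-1,-1,-1,-1]}'
python3 -m creep '{"linear":[[0,-1,0],[0,-3,0],[-1,-5,0],[-1,-7,0],[-2,-9,0],[-2,-11,0],[-3,-13,0],[-3.5,-15,0]],"dr":[[0,0,-7],[0,0,-14],[0,0,-21],[0,0,-28],[0,0,-35],[0,0,-42],[0,0,-49],[0,0,-56]],"hand":[-1,-1,-1,-1,-1,-1,-1,-1]}'
python3 -m creep '{"linear":[[0,0,-1],[0,0,-2],[0,0,-4],[0,0,-6],[0,0,-8],[0,0,-10],[0,0,-12]],"dr":[[0,0,-7],[0,0,-14],[0,0,-21],[0,0,-28],[0,0,-35],[0,0,-42],[0,0,-45]],"hand":[-1,-1,-1,-1,-1,-1,-1]}'
python3 - <<'E'
from h import *
p=pose()[0];print(p,heading(),pose()[2]['q'].__repr__(),dr(-26,75))
s=snap("scene");t=snap("top")
for n in ["jug_handle","jug_spout","jug_middle"]:
    a=spots("scene",n);b=spots("top",n)
    print(n,np.round(a,2).tolist(),np.round(b,2).tolist(), tri(a[0][1:],b[0][1:]).round(3) if a and b else None)
cv2.imwrite("pics/b1.png",np.hstack([cv2.resize(t[160:270,320:420],None,fx=3,fy=3),cv2.resize(s[130:240,120:240],None,fx=3,fy=3)])[:,:,::-1])
E
```

```text
time_s: 37.1
position: [0.5056, -0.0818, 0.2971]
ee_rot: [0.755, -0.1, 0.091, -0.642]
wrist_force: [-0.4, -0.2, -0.3]
opening: 0.0853
time_s: 37.68
position: [0.5048, -0.0816, 0.2947]
ee_rot: [-0.602, 0.084, -0.105, 0.787]
wrist_force: [0.3, -0.3, 1.3]
opening: 0.0853
time_s: 38.35
position: [0.4699, -0.23, 0.2945]
ee_rot: [-0.491, 0.356, -0.463, 0.646]
wrist_force: [-0.1, -0.3, 0.3]
opening: 0.0856
time_s: 38.93
position: [0.472, -0.2277, 0.174]
ee_rot: [0.317, -0.516, 0.674, -0.422]
wrist_force: [0.7, 0.4, 0.5]
opening: 0.0855
[ 0.47198208 -0.22765664  0.17395554] psi -26.3 pitch 74.6 tilt-x -0.5 array([ 0.30089898,  0.58497498,  0.07308997,  2.19637847, -0.22818184,
        0.09533922, -1.44951403]) (array([-0.3,  0.6,  0.3]), 0.7)
jug_handle [[0.61, 198.18, 165.19]] [[0.64, 360.53, 245.28]] [ 0.471 -0.234  0.055]
jug_spout [[0.67, 142.8, 189.29]] [[0.86, 389.98, 183.2]] [ 0.631 -0.299  0.112]
jug_middle [[0.56, 174.78, 185.51]] [[0.86, 377.22, 218.69]] [ 0.542 -0.276  0.047]
```

View pics/b1.png

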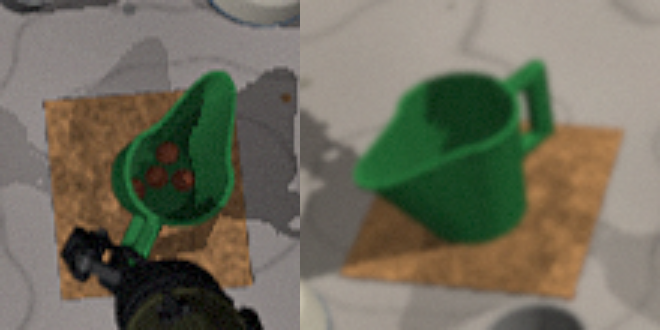

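Top view: four balls in the jug, handle running to the lower left of the crop with the gripper over it. Jug heading is about -26°.

```bash
python3 -m creep '{"linear":[[0.4,-0.6,-1],[0.4,-0.6,-4],[0.4,-0.6,-7],[0.4,-0.6,-9],[0.4,-0.6,-11],[0.4,-0.6,-12.5],[0.4,-0.6,-13],[0.4,-0.6,-13]],"dr":[[0,0,0],[0,0,0],[0,0,0],[0,0,0],[0,0,0],[0,0,0],[0,0,0],[0,0,0]],"hand":[-1,-1,-1,-1,-1,-1,-1,-1]}' 60
python3 -c "
from h import *
p=pose()[0];print(p,heading(),pose()[2]['q'].__repr__())"
```

```text
time_s: 40.0
position: [0.4997, -0.2514, 0.0692]
ee_rot: [0.33, -0.539, 0.658, -0.41]
wrist_force: [-0.2, 0.3, -0.3]
opening: 0.0855
[ 0.49968975 -0.25140156  0.06921682] psi -26.5 pitch 78.4 tilt-x -0.5 array([ 0.3427242 ,  0.82208527,  0.06007228,  2.0941    , -0.99937572,
        0.04286296, -0.65976629])
```

```bash
python3 -m creep '{"linear":[[0,0,2],[0,0,4],[0,0,6],[0,0,8],[0,0,8],[0,0,8],[0,0,8]],"dr":[[0,0,0],[0,0,0],[0,0,0],[2.5,5.2,0],[5.2,10.6,0],[5.2,10.6,0],[5.2,10.6,0]],"hand":[-1,-1,-1,-1,-1,-1,-1]}' 60
python3 -c "
from h import *
p=pose()[0];print(p,heading(),pose()[2]['q'].__repr__(),dr(-26,91),100*(np.array([.472,-.233,.10])-p))"
```

```text
time_s: 40.58
position: [0.5018, -0.2515, 0.152]
ee_rot: [-0.371, 0.602, -0.6, 0.375]
wrist_force: [0.9, 0.8, -0.7]
opening: 0.0853
[ 0.50176341 -0.25149967  0.15200837] psi -26.4 pitch 89.9 tilt-x -0.3 array([ 0.03259414,  0.81140652,  0.63551599,  1.86171784, -0.72682128,
        0.71544296, -0.9381027 ]) (array([0.2, 1.1, 0.4]), 1.2) [-2.97634122  1.84996703 -5.2008371 ]
```

```bash
python3 -m creep '{"linear":[[-1.5,1,0],[-3,1.85,-1],[-3,1.85,-4],[-3,1.85,-7],[-3,1.85,-9],[-3,1.85,-10.2],[-3,1.85,-10.7],[-3,1.85,-10.7]],"dr":[[0,0,0],[0,0,0],[0,0,0],[0,0,0],[0,0,0],[0,0,0],[0,0,0],[0,0,0]],"hand":[-1,-1,-1,-1,-1,-1,-1,-1]}' 60
python3 -c "
from h import *
p=pose()[0];print(p,heading(),pose()[2]['q'].__repr__())"
```

```text
time_s: 41.25
position: [0.4676, -0.2315, 0.0433]
ee_rot: [-0.37, 0.604, -0.599, 0.373]
wrist_force: [-0.1, 0.7, -0.8]
opening: 0.0852
[ 0.46763933 -0.23152152  0.04327146] psi -26.6 pitch 90.3 tilt-x -0.5 array([ 0.15557302,  0.91901089,  0.38048211,  2.01708836, -0.91917554,
        0.39189852, -0.75890751])
```

```bash
python3 -m creep '{"linear":[[0,0,0],[0,0,0],[0,0,0],[0,0,0],[0,0,0],[0,0,0],[0,0,0],[0,0,0]],"dr":[[0,0,0],[0,0,0],[0,0,0],[0,0,0],[0,0,0],[0,0,0],[0,0,0],[0,0,0]],"hand":[1,1,1,1,1,1,1,1]}' 90
python3 -m creep '{"linear":[[0,0,0.5],[0,0,1.5],[0,0,3],[0,0,4],[0,0,4],[0,0,4]],"dr":[[0,0,0],[0,0,0],[0,0,0],[0,0,0],[0,0,0],[0,0,0]],"hand":[1,1,1,1,1,1]}'
python3 - <<'E'
from h import *
p=pose()[0];print(p,heading())
s=snap("scene");t=snap("top")
for n in ["jug_handle","jug_spout","jug_middle"]:
    a=spots("scene",n);b=spots("top",n)
    print(n,np.round(a,2).tolist(),np.round(b,2).tolist(), tri(a[0][1:],b[0][1:]).round(3) if a and b else None)
E
```

```text
time_s: 41.92
position: [0.4693, -0.2321, 0.0444]
ee_rot: [-0.37, 0.603, -0.599, 0.374]
wrist_force: [-0.9, 1.9, 5.0]
opening: 0.0131
time_s: 42.42
position: [0.4696, -0.232, 0.0845]
ee_rot: [-0.37, 0.603, -0.599, 0.375]
wrist_force: [-0.3, 0.7, -1.3]
opening: 0.013
[ 0.46960961 -0.23195706  0.08449181] psi -26.4 pitch 90.1 tilt-x -0.4
jug_handle [[0.69, 201.38, 150.61]] [] None
jug_spout [[0.77, 138.82, 172.12]] [[0.58, 394.91, 184.8]] [ 0.622 -0.302  0.151]
jug_middle [[0.83, 170.69, 171.61]] [[0.6, 376.88, 217.39]] [ 0.545 -0.27   0.091]
```

The jug is lifted by 4 cm and upright, with the bar 13 mm between the pads. Raising it, then yawing it to about 77°.

```bash
python3 -m creep '{"linear":[[0,0,2.5],[0,0,5.5],[0,0,8.5],[0,0,11.5],[0,0,14.5],[0,0,17.5],[0,0,20],[0,0,21]],"dr":[[0,0,0],[0,0,0],[0,0,0],[0,0,0],[0,0,0],[0,0,0],[0,0,0],[0,0,0]],"hand":[1,1,1,1,1,1,1,1]}'
python3 -m creep '{"linear":[[0,0,0],[0,0,0],[0,0,0],[0,0,0],[0,0,0],[0,0,0],[0,0,0],[0,0,0]],"dr":[[0,0,3],[0,0,8],[0,0,14],[0,0,20],[0,0,26],[0,0,32],[0,0,38],[0,0,44]],"hand":[1,1,1,1,1,1,1,1]}'
python3 -m creep '{"linear":[[0,0,0],[0,0,0],[0,0,0],[0,0,0],[0,0,0],[0,0,0],[0,0,0],[0,0,0]],"dr":[[0,0,6],[0,0,12],[0,0,18],[0,0,24],[0,0,30],[0,0,36],[0,0,42],[0,0,48]],"hand":[1,1,1,1,1,1,1,1]}'
python3 -m creep '{"linear":[[0,0,0],[0,0,0],[0,0,0],[0,0,0],[0,0,0]],"dr":[[0,0,4],[0,0,8],[0,0,11],[0,0,11],[0,0,11]],"hand":[1,1,1,1,1]}'
python3 - <<'E'
from h import *
p=pose()[0];print(p,heading(),pose()[2]['q'].__repr__())
s=snap("scene");t=snap("top")
for n in ["jug_spout","jug_middle"]:
    a=spots("scene",n);b=spots("top",n)
    print(n,np.round(a,2).tolist(),np.round(b,2).tolist(), tri(a[0][1:],b[0][1:]).round(3) if a and b else None)
E
```

```text
time_s: 43.48
position: [0.4701, -0.2332, 0.297]
ee_rot: [-0.369, 0.602, -0.601, 0.375]
wrist_force: [-0.4, -0.3, -2.7]
opening: 0.0131
time_s: 44.15
position: [0.4686, -0.2315, 0.2928]
ee_rot: [-0.571, 0.42, -0.413, 0.572]
wrist_force: [-0.1, 1.0, -1.4]
opening: 0.013
time_s: 44.82
position: [0.4686, -0.2316, 0.2928]
ee_rot: [-0.691, 0.152, -0.144, 0.691]
wrist_force: [0.3, 0.7, -1.6]
opening: 0.013
time_s: 45.23
position: [0.4687, -0.2318, 0.2932]
ee_rot: [0.702, -0.087, 0.08, -0.702]
wrist_force: [-0.7, 0.5, -2.4]
opening: 0.0127
[ 0.46874006 -0.23180733  0.29316681] psi 76.5 pitch 90.1 tilt-x -0.5 array([ 0.19409434,  0.49094842,  0.27601786,  1.7968355 , -0.16216703,
        0.88485862,  0.3067737 ])
jug_spout [[0.73, 261.8, 69.51]] [[0.96, 306.49, 229.78]] [ 0.507 -0.066  0.351]
jug_middle [[0.57, 224.5, 80.09]] [[0.97, 346.98, 239.48]] [ 0.487 -0.15   0.306]
```

The spout faces the chamber with the jug still upright (heading 76.5°). Tipping now, with the spout aimed 4 cm short of the tube axis.

```bash
python3 -m creep '{"linear":[[0.1,0.7,-1.2],[0.3,1.5,-2.5],[0.5,2.3,-3.8],[0.6,3,-5],[0.8,3.8,-6.3],[0.9,4.6,-7.6],[1.1,5.3,-8.9],[1.2,6.1,-10.1]],"dr":[[-5.5,1.3,0],[-11,2.6,0],[-16.5,3.9,0],[-22,5.2,0],[-27.3,6.5,0],[-32.8,7.8,0],[-38.3,9.1,0],[-43.7,10.5,0]],"hand":[1,1,1,1,1,1,1,1]}'
python3 -m creep '{"linear":[[0,0,0],[0,0,0],[0,0,0]],"dr":[[0,0,0],[0,0,0],[0,0,0]],"hand":[1,1,1]}'
python3 - <<'E'
from h import *
p=pose()[0];print(p,heading(),pose()[2]['q'].__repr__())
s=snap("scene");t=snap("top")
for n in ["jug_spout"]:
    a=spots("scene",n);b=spots("top",n)
    print(n,np.round(a,2).tolist(),np.round(b,2).tolist(), tri(a[0][1:],b[0][1:]).round(3) if a and b else None)
cv2.imwrite("pics/b2.png",np.hstack([cv2.resize(t[150:270,220:400],None,fx=2,fy=2),cv2.resize(s[90:210,200:380],None,fx=2,fy=2)])[:,:,::-1])
E
```

```text
time_s: 46.2
position: [0.4828, -0.1693, 0.1925]
ee_rot: [0.918, -0.11, 0.044, -0.378]
wrist_force: [-0.4, -0.2, -1.2]
opening: 0.013
time_s: 46.45
position: [0.4813, -0.1717, 0.1937]
ee_rot: [0.917, -0.112, 0.044, -0.38]
wrist_force: [-0.5, -1.1, -0.8]
opening: 0.0133
[ 0.48126542 -0.17165829  0.19374167] psi 76.2 pitch 135.0 tilt-x -0.3 array([-0.60632009,  0.94597329,  0.76677072,  1.9562166 ,  0.25448878,
        0.65761082, -0.47831727])
jug_spout [[0.89, 287.67, 170.69]] [] None
```

View pics/b2.png

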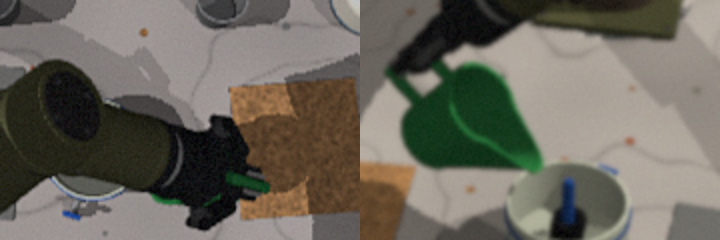

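At 45° the spout tip is at about (290,174) in the scene view, just inside the near rim, and still clear of the tube at (304,180). Continuing.

```bash
python3 -m creep '{"linear":[[0.1,0.5,0.6],[0.2,1,1.2],[0.4,1.5,1.8],[0.5,2,2.4],[0.6,2.5,2.8]],"dr":[[-3,0.7,0],[-6,1.4,0],[-9,2.1,0],[-12,2.8,0],[-14.6,3.5,0]],"hand":[1,1,1,1,1]}'
python3 -m creep '{"linear":[[0.1,0.4,0.3],[0.2,0.8,0.6],[0.3,1.2,1],[0.4,1.6,1.3],[0.5,2.1,1.6],[0.6,2.5,2],[0.7,2.9,2.3],[0.8,3.3,2.6]],"dr":[[-1.8,0.4,0],[-3.6,0.9,0],[-5.5,1.3,0],[-7.3,1.7,0],[-9.1,2.2,0],[-11,2.6,0],[-12.8,3,0],[-14.6,3.5,0]],"hand":[1,1,1,1,1,1,1,1]}'
python3 -m creep '{"linear":[[0.1,0.4,0.2],[0.2,0.9,0.5],[0.3,1.3,0.7],[0.4,1.7,1],[0.5,2.2,1.2],[0.6,2.6,1.4],[0.7,3,1.7],[0.8,3.5,1.9]],"dr":[[-1.6,0.4,0],[-3.2,0.8,0],[-4.8,1.1,0],[-6.3,1.5,0],[-7.9,1.9,0],[-9.5,2.3,0],[-11,2.6,0],[-12.6,3,0]],"hand":[1,1,1,1,1,1,1,1]}'
python3 -m creep '{"linear":[[0,0,0],[0,0,0],[0,0,0],[0,0,0],[0,0,0],[0,0,0],[0,0,0],[0,0,0]],"dr":[[0,0,0],[0,0,0],[0,0,0],[0,0,0],[0,0,0],[0,0,0],[0,0,0],[0,0,0]],"hand":[1,1,1,1,1,1,1,1]}'
python3 - <<'E'
from h import *
p=pose()[0];print(p,heading(),pose()[2]['q'].__repr__())
s=snap("scene");t=snap("top")
cv2.imwrite("pics/b3.png",np.hstack([cv2.resize(t[150:270,220:400],None,fx=2,fy=2),cv2.resize(s[90:240,220:360],None,fx=3,fy=3)[:240*1,:] if 0 else cv2.resize(s[120:240,220:400],None,fx=2,fy=2)])[:,:,::-1])
print([(c,[round(d["confidence"],2) for d in models.spot_point(c,"ball1_center")]) for c in("scene","top")], spots("scene","ball1_center",6))
E
```

```text
time_s: 47.07
position: [0.4877, -0.146, 0.2221]
ee_rot: [0.959, -0.117, 0.03, -0.257]
wrist_force: [-0.8, 0.5, -2.1]
opening: 0.0131
time_s: 47.73
position: [0.4954, -0.1129, 0.2474]
ee_rot: [0.984, -0.121, 0.015, -0.128]
wrist_force: [0.6, 0.0, -1.1]
opening: 0.0131
time_s: 48.4
position: [0.5033, -0.0777, 0.2665]
ee_rot: [0.992, -0.122, 0.002, -0.015]
wrist_force: [1.1, -0.1, -1.8]
opening: 0.0129
time_s: 49.07
position: [0.5032, -0.078, 0.2661]
ee_rot: [0.992, -0.122, 0.002, -0.017]
wrist_force: [0.2, -0.6, -1.7]
opening: 0.013
[ 0.50316527 -0.07804916  0.26614798] psi 76.0 pitch 178.1 tilt-x -0.0 array([-0.92150402,  1.38029551,  0.9675799 ,  1.68206569,  0.36992265,
        1.21920487, -0.64301486])
[('scene', []), ('top', [])] []
```

View pics/b3.png

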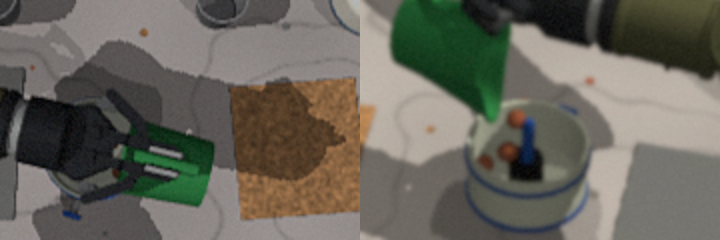

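```bash
cat > balls.py <<'E'
from h import *
def blobs(c,im,b):
    h=cv2.cvtColor(im,cv2.COLOR_RGB2HSV); m=((h[...,0]<12)&(h[...,1]>120)&(h[...,2]>60)).astype(np.uint8)
    k=np.zeros_like(m);k[b[1]:b[3],b[0]:b[2]]=1;n,l,st,ce=cv2.connectedComponentsWithStats(m*k)
    return [(int(st[i,4]),ce[i].round(1).tolist()) for i in range(1,n) if st[i,4]>5]
s=snap("scene","last_s");t=snap("top","last_t")
print(blobs("scene",s,(255,150,350,240)),blobs("top",t,(230,180,300,270)),"outside?",blobs("top",t,(230,180,420,300)))
E
python3 balls.py
python3 -m creep '{"linear":[[0.1,0.6,0.2],[0.3,1.2,0.4],[0.4,1.7,0.6],[0.4,1.7,0.6],[0.4,1.7,0.6],[0.4,1.7,0.6]],"dr":[[-2,0.5,0],[-4,1,0],[-6,1.5,0],[-6,1.5,0],[-6,1.5,0],[-6,1.5,0]],"hand":[1,1,1,1,1,1]}'
python3 balls.py
```

```text
[(66, [286.6, 197.1])] [] outside? [(9, [277.7, 277.1]), (12, [251.7, 296.2])]
time_s: 49.92
position: [0.507, -0.0612, 0.2723]
ee_rot: [0.992, -0.122, -0.005, 0.037]
wrist_force: [0.3, -0.4, -0.3]
opening: 0.0127
[(88, [287.0, 197.2])] [] outside? [(8, [277.9, 277.1]), (13, [251.5, 296.2])]
```

```bash
python3 -m creep '{"linear":[[0,-1,1.5],[-0.5,-2.5,3],[-1,-4,3],[-1.5,-6,2],[-2,-8,1],[-2.5,-10,0],[-2.6,-11,-1],[-2.6,-11,-2]],"dr":[[6,-1.5,0],[12,-3,0],[18,-4.4,0],[24,-5.8,0],[30,-7.2,0],[36,-8.7,0],[42,-10,0],[47.6,-11.4,0]],"hand":[1,1,1,1,1,1,1,1]}'
python3 -m creep '{"linear":[[-0.2,-1,1],[-0.4,-2,2],[-0.6,-3,3],[-0.8,-4,4],[-1,-5,4],[-1.2,-6,4],[-1.2,-6,4],[-1.2,-6,4]],"dr":[[6,-1.5,0],[12,-2.9,0],[18,-4.4,0],[24,-5.8,0],[30,-7.2,0],[36,-8.6,0],[42,-10,0],[43.7,-10.5,0]],"hand":[1,1,1,1,1,1,1,1]}'
python3 balls.py
python3 - <<'E'
from h import *
p=pose()[0];print(p,heading(),pose()[2]['q'].__repr__(),dr(-26,90))
s=cv2.imread("pics/last_s.png");t=cv2.imread("pics/last_t.png")
cv2.imwrite("pics/b4.png",np.hstack([cv2.resize(t[170:290,230:390],None,fx=2.5,fy=2.5),cv2.resize(s[140:260,230:390],None,fx=2.5,fy=2.5)]))
E
```

```text
time_s: 50.68
position: [0.4789, -0.174, 0.2536]
ee_rot: [0.917, -0.114, 0.044, -0.379]
wrist_force: [-0.4, -0.4, -2.3]
opening: 0.0127
time_s: 51.35
position: [0.4656, -0.2376, 0.2939]
ee_rot: [0.703, -0.089, 0.084, -0.7]
wrist_force: [-0.0, -0.4, -1.3]
opening: 0.0128
[(78, [287.0, 197.0])] [(30, [283.3, 216.3]), (32, [284.6, 228.2]), (31, [280.4, 237.1]), (9, [270.0, 241.0])] outside? [(30, [283.3, 216.3]), (32, [284.6, 228.2]), (31, [280.4, 237.1]), (9, [270.0, 241.0]), (9, [277.7, 277.1]), (12, [251.7, 296.2])]
[ 0.4663478  -0.23491481  0.29266422] psi 76.1 pitch 90.4 tilt-x -0.5 array([ 0.16466666,  0.4947625 ,  0.3289574 ,  1.80349277, -0.18821603,
        0.88107362,  0.33589724]) (array([  -0.3,   -0.7, -102.1]), 102.1)
```

View pics/b4.png

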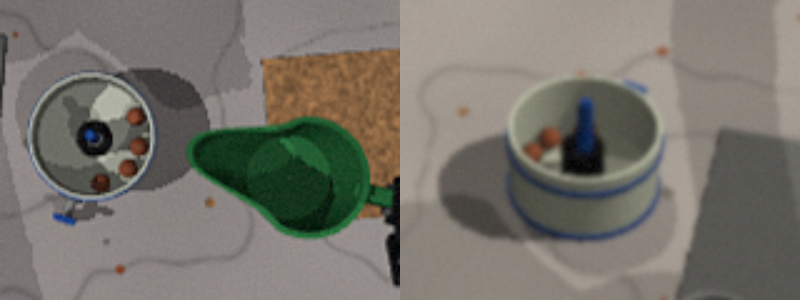

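All four balls are in the chamber and the jug is empty. Yawing back and setting it down where it stood.

```bash
python3 -m creep '{"linear":[[0.2,0.2,0],[0.2,0.2,0],[0.2,0.2,0],[0.2,0.2,0],[0.2,0.2,0],[0.2,0.2,0],[0.2,0.2,0],[0.2,0.2,0]],"dr":[[0,0,-7],[0,0,-14],[0,0,-21],[0,0,-28],[0,0,-35],[0,0,-42],[0,0,-49],[0,0,-56]],"hand":[1,1,1,1,1,1,1,1]}'
python3 -m creep '{"linear":[[0,0,0],[0,0,0],[0,0,0],[0,0,0],[0,0,0],[0,0,0],[0,0,0],[0,0,0]],"dr":[[0,0,-7],[0,0,-14],[0,0,-21],[0,0,-28],[0,0,-35],[0,0,-42],[0,0,-46],[0,0,-46]],"hand":[1,1,1,1,1,1,1,1]}'
python3 -m creep '{"linear":[[0,0,-3],[0,0,-6],[0,0,-9],[0,0,-12],[0,0,-15],[0,0,-18],[0,0,-19],[0,0,-19]],"dr":[[0,0,0],[0,0,0],[0,0,0],[0,0,0],[0,0,0],[0,0,0],[0,0,0],[0,0,0]],"hand":[1,1,1,1,1,1,1,1]}'
python3 -c "
from h import *
p=pose()[0];print(p,heading(),pose()[2]['q'].__repr__(),dr(-26,90), 100*(np.array([.4695,-.232,.0445])-p))
s=snap('scene');snap('top')
for n in ['jug_spout','jug_middle','jug_mat_top']:
    a=spots('scene',n);b=spots('top',n)
    print(n, tri(a[0][1:],b[0][1:]).round(3) if a and b else None)
"
```

```text
time_s: 52.12
position: [0.4707, -0.2272, 0.2916]
ee_rot: [0.581, -0.408, 0.399, -0.58]
wrist_force: [1.0, 0.2, -2.5]
opening: 0.013
time_s: 52.78
position: [0.4707, -0.227, 0.2914]
ee_rot: [-0.378, 0.601, -0.594, 0.378]
wrist_force: [0.9, -0.3, -1.0]
opening: 0.0127
time_s: 53.45
position: [0.4699, -0.227, 0.1]
ee_rot: [-0.378, 0.602, -0.592, 0.379]
wrist_force: [-0.3, 0.3, -1.3]
opening: 0.0128
[ 0.46986347 -0.22698356  0.10003261] psi -25.2 pitch 90.7 tilt-x -0.5 array([ 0.04859726,  0.8537822 ,  0.55768746,  1.99625539, -0.86849223,
        0.56177342, -0.78325806]) (array([-0.7, -0.4, -0.8]), 1.1) [-0.03634693 -0.50164437 -5.55326067]
jug_spout [ 0.624 -0.301  0.159]
jug_middle [ 0.55  -0.269  0.113]
jug_mat_top [ 0.524 -0.271 -0.005]
```

```bash
python3 -m creep '{"linear":[[0,-0.4,-1.5],[0,-0.4,-3],[0,-0.4,-4],[0,-0.4,-4.7],[0,-0.4,-5.2],[0,-0.4,-5.5],[0,-0.4,-5.6],[0,-0.4,-5.6]],"dr":[[-0.7,-0.4,0],[-0.7,-0.4,0],[-0.7,-0.4,0],[-0.7,-0.4,0],[-0.7,-0.4,0],[-0.7,-0.4,0],[-0.7,-0.4,0],[-0.7,-0.4,0]],"hand":[1,1,1,1,1,1,1,1]}'
```

```text
time_s: 54.52
position: [0.4713, -0.2332, 0.0461]
ee_rot: [0.377, -0.596, 0.6, -0.379]
wrist_force: [0.0, 0.7, -1.8]
opening: 0.0127
```

```bash
python3 -m creep '{"linear":[[0,0,-0.1],[0,0,-0.2],[0,0,-0.2]],"dr":[[0,0,0],[0,0,0],[0,0,0]],"hand":[1,1,1]}'
python3 -m creep '{"linear":[[0,0,0],[0,0,0],[0,0,0],[0,0,0],[0,0,0]],"dr":[[0,0,0],[0,0,0],[0,0,0],[0,0,0],[0,0,0]],"hand":[-0.2,-0.4,-0.4,-0.4,-0.4]}' 20
python3 -m creep '{"linear":[[0,0,2],[0,0,4],[0,0,7],[0,0,10],[0,0,13],[0,0,16],[0,0,19],[0,0,22]],"dr":[[0,0,0],[0,0,0],[0,0,0],[0,0,0],[0,0,0],[0,0,0],[0,0,0],[0,0,0]],"hand":[-0.4,-0.4,-0.4,-0.4,-0.4,-0.4,-0.4,-0.4]}'
python3 - <<'E'
from h import *
p=pose()[0];print(p,heading(),pose()[2]['q'].__repr__(),dr(0,90),dr(90,90))
s=snap('scene');t=snap('top')
for n in ['jug_spout','jug_middle','cover_hub']:
    a=spots('scene',n);b=spots('top',n)
    print(n, tri(a[0][1:],b[0][1:]).round(3) if a and b else (a,b))
E
```

```text
time_s: 54.77
position: [0.4715, -0.2331, 0.0442]
ee_rot: [0.377, -0.596, 0.6, -0.379]
wrist_force: [-0.3, 0.1, -1.8]
opening: 0.0132
time_s: 55.18
position: [0.4713, -0.233, 0.044]
ee_rot: [0.377, -0.596, 0.599, -0.379]
wrist_force: [-0.6, -0.7, 0.1]
opening: 0.0595
time_s: 55.85
position: [0.4708, -0.2327, 0.2654]
ee_rot: [0.377, -0.596, 0.599, -0.379]
wrist_force: [0.2, 0.7, 0.7]
opening: 0.0598
[ 0.47075812 -0.23270846  0.26542478] psi -25.4 pitch 89.7 tilt-x 0.0 array([-0.09943023,  0.63459839,  0.81104861,  1.85619111, -0.58180094,
        0.89954688, -1.02475639]) (array([ 0.1,  0.3, 25.4]), 25.4) (array([ -0.2,   0.3, 115.4]), 115.4)
jug_spout [ 0.603 -0.125  0.182]
jug_middle [ 0.547 -0.126  0.114]
cover_hub [0.564 0.183 0.071]
```

```bash
python3 - <<'E'
from h import *
s=snap('scene','c1s');t=snap('top','c1t')
for n in ['jug_spout','jug_handle','jug_middle','cover_hub']:
    a=spots('scene',n,3);b=spots('top',n,3)
    print(n,np.round(a,2).tolist(),np.round(b,2).tolist())
for c in("scene","top"):
  for n in("jug_middle","cover_hub"):
    for d in models.recognise(c,n)[:2]: print(c,n,round(d["confidence"],2),(np.array(d["box"])*[560,420,560,420]).round())
E
```

```text
jug_spout [[0.6, 142.3, 188.2]] [[0.98, 390.71, 184.0]]
jug_handle [[0.81, 200.93, 161.99], [0.43, 304.7, 206.09]] [[0.63, 361.59, 244.61]]
jug_middle [[0.97, 175.5, 183.29]] [[0.67, 377.38, 219.28]]
cover_hub [[0.61, 450.02, 228.9]] [[0.86, 153.1, 217.1]]
scene jug_middle 0.76 [137. 150. 205. 213.]
scene cover_hub 0.89 [414. 215. 478. 265.]
scene cover_hub 0.74 [139. 152. 204. 213.]
top jug_middle 0.61 [361. 185. 399. 247.]
top cover_hub 0.9 [132. 196. 181. 245.]
```

```bash
python3 - <<'E'
from h import *
print(tri((450,228.9),(153.1,217.1)).round(4), atz("top",156.5,220.5,.008).round(4),atz("scene",446,240,.006).round(4))
for c in("scene","top"):
    im=cv2.imread(f"pics/c1{c[0]}.png")[:,:,::-1]; h=cv2.cvtColor(im,cv2.COLOR_RGB2HSV)
    m=((h[...,0]>105)&(h[...,0]<130)&(h[...,1]>120)&(h[...,2]>40)); b=(430,215,470,260) if c=="scene" else (135,200,175,240)
    k=np.zeros_like(m);k[b[1]:b[3],b[0]:b[2]]=1;ys,xs=np.nonzero(m&k);print(c,len(xs),xs.min(),xs.max(),ys.min(),ys.max(),atz(c,(xs.min()+xs.max())/2,(ys.min()+ys.max())/2,.030).round(4))
print(100*(np.array([.5478,.3415,.14])-pose()[0]))
E
```

```text
[0.5515 0.3428 0.0411] [0.5437 0.3416 0.008 ] [0.5513 0.344  0.006 ]
scene 236 440 456 222 240 [0.5467 0.3434 0.03  ]
top 109 147 161 214 225 [0.5456 0.3414 0.03  ]
[  7.65630159  57.44623421 -12.39939994]
```

```bash
python3 -m creep '{"linear":[[0.5,4,0],[1,8,0],[1.5,12,0],[2,16,0],[2.5,20,0],[3,24,0],[3.5,28,0],[4,32,0]],"dr":[[0,0,4],[0,0,8],[0,0,12],[0,0,16],[0,0,20],[0,0,24],[0,0,25.4],[0,0,25.4]],"hand":[-1,-1,-1,-1,-1,-1,-1,-1]}'
python3 -m creep '{"linear":[[0.5,4,0],[1,8,0],[1.5,12,0],[2,16,0],[2.5,20,-2],[3,23,-5],[3.6,25.5,-8],[3.6,25.5,-11]],"dr":[[0,0,0],[0,0,0],[0,0,0],[0,0,0],[0,0,0],[0,0,0],[0,0,0],[0,0,0]],"hand":[-1,-1,-1,-1,-1,-1,-1,-1]}'
python3 -m creep '{"linear":[[0,0,0],[0,0,0],[0,0,0]],"dr":[[0,0,0],[0,0,0],[0,0,0]],"hand":[-1,-1,-1]}'
python3 -c "
from h import *
p=pose()[0];print(p,heading(),pose()[2]['q'].__repr__(),dr(0,90),100*(np.array([.5472,.342,.018])-p))"
```

```text
time_s: 57.62
position: [0.5112, 0.0891, 0.2642]
ee_rot: [-0.499, 0.498, -0.501, 0.502]
wrist_force: [0.1, -0.3, -0.8]
opening: 0.0852
time_s: 58.28
position: [0.5469, 0.3505, 0.1519]
ee_rot: [-0.499, 0.497, -0.498, 0.505]
wrist_force: [-0.4, 1.6, -0.9]
opening: 0.0855
time_s: 58.53
position: [0.5487, 0.3403, 0.1559]
ee_rot: [0.498, -0.498, 0.503, -0.501]
wrist_force: [1.3, -0.5, 0.5]
opening: 0.0855
[0.54870432 0.34033905 0.15593328] psi -0.1 pitch 89.5 tilt-x 0.0 array([-0.96995066,  0.90927637,  0.68470006,  1.60088633, -0.69606103,
        0.88190926, -1.59386699]) (array([0. , 0.5, 0.1]), 0.5) [ -0.15043158   0.16609533 -13.79332791]
```

Jaws along y first to centre the hub, then I'll turn 90° and grip along x. The rows turn the tool only about z.

```bash
python3 -m creep '{"linear":[[-0.1,0.15,-3],[-0.1,0.15,-6],[-0.1,0.15,-9],[-0.1,0.15,-11.5],[-0.1,0.15,-12.9],[-0.1,0.15,-13.6],[-0.1,0.15,-13.6],[-0.1,0.15,-13.6]],"dr":[[0,0.5,0],[0,0.5,0],[0,0.5,0],[0,0.5,0],[0,0.5,0],[0,0.5,0],[0,0.5,0],[0,0.5,0]],"hand":[-1,-1,-1,-1,-1,-1,-1,-1]}' 20
python3 -m creep '{"linear":[[0,0,0],[0,0,0],[0,0,0],[0,0,0],[0,0,0],[0,0,0],[0,0,0],[0,0,0]],"dr":[[0,0,0],[0,0,0],[0,0,0],[0,0,0],[0,0,0],[0,0,0],[0,0,0],[0,0,0]],"hand":[0.4,0.4,0.4,0.4,0.4,-0.6,-0.6,-0.6]}'
python3 -m creep '{"linear":[[0,0,0],[0,0,0],[0,0,0],[0,0,0],[0,0,0],[0,0,0],[0,0,0],[0,0,0]],"dr":[[0,0,6.5],[0,0,13],[0,0,20],[0,0,26],[0,0,32],[0,0,39],[0,0,45],[0,0,50]],"hand":[-0.6,-0.6,-0.6,-0.6,-0.6,-0.6,-0.6,-0.6]}'
python3 -m creep '{"linear":[[0,0,0],[0,0,0],[0,0,0],[0,0,0],[0,0,0],[0,0,0],[0,0,0],[0,0,0]],"dr":[[0,0,6.5],[0,0,13],[0,0,20],[0,0,26],[0,0,32],[0,0,39],[0,0,40],[0,0,40]],"hand":[-0.6,-0.6,-0.6,-0.6,-0.6,-0.6,-0.6,-0.6]}'
python3 -m creep '{"linear":[[0,0,0],[0,0,0],[0,0,0],[0,0,0],[0,0,0],[0,0,0]],"dr":[[0,0,0],[0,0,0],[0,0,0],[0,0,0],[0,0,0],[0,0,0]],"hand":[0.5,0.5,0.5,0.5,0.5,0.5]}' 40
python3 -c "
from h import *
p=pose()[0];print(p,heading(),pose()[2]['q'].__repr__())"
```

```text
time_s: 59.2
position: [0.5478, 0.3435, 0.0199]
ee_rot: [-0.5, 0.5, -0.5, 0.5]
wrist_force: [0.1, -0.1, -0.4]
opening: 0.0855
time_s: 59.87
position: [0.5461, 0.3435, 0.0178]
ee_rot: [0.501, -0.501, 0.499, -0.499]
wrist_force: [0.1, 0.0, 0.2]
opening: 0.068
time_s: 60.53
position: [0.5462, 0.3433, 0.0178]
ee_rot: [0.666, -0.241, 0.24, -0.664]
wrist_force: [0.5, -0.2, 0.2]
opening: 0.0686
time_s: 61.2
position: [0.5463, 0.3433, 0.0179]
ee_rot: [0.708, -0.001, 0.001, -0.706]
wrist_force: [-0.6, 0.0, 0.0]
opening: 0.0684
time_s: 61.7
position: [0.5464, 0.3436, 0.0181]
ee_rot: [0.708, 0.0, 0.0, -0.706]
wrist_force: [0.4, 0.1, 2.2]
opening: 0.0327
[0.5463658  0.3436348  0.01814764] psi 90.0 pitch 90.2 tilt-x 0.0 array([-0.72313513,  1.01048459,  0.16736173,  1.63091295, -0.27943152,
        0.52492329, -0.39047086])
```

```bash
python3 -m creep '{"linear":[[0,0,1],[0,0,4],[0,0,8],[0,0,12],[0,0,15],[0,-2,15],[0,-5,15],[-0.5,-9,15]],"dr":[[0,0,0],[0,0,0],[0,0,0],[0,0,0],[0,0,0],[0,0,0],[0,0,0],[0,0,0]],"hand":[0.5,0.5,0.5,0.5,0.5,0.5,0.5,0.5]}'
python3 -m creep '{"linear":[[-0.3,-4,0],[-0.6,-8,0],[-0.9,-12,0],[-1.2,-16,0],[-1.3,-20,0],[-1.3,-22.2,0],[-1.3,-23.1,0],[-1.3,-23.1,0]],"dr":[[0,0,0],[0,0,0],[0,0,0],[0,0,0],[0,0,0],[0,0,0],[0,0,0],[0,0,0]],"hand":[0.5,0.5,0.5,0.5,0.5,0.5,0.5,0.5]}'
python3 -m creep '{"linear":[[0,0,0],[0,0,0],[0,0,0],[0,0,0]],"dr":[[0,0,0],[0,0,0],[0,0,0],[0,0,0]],"hand":[0.5,0.5,0.5,0.5]}'
python3 -c "
from h import *
p=pose()[0];print(p,heading(),pose()[2]['q'].__repr__(),100*(np.array([.5283,.0223,.135])-p),dr(90,90))"
```

```text
time_s: 62.37
position: [0.5418, 0.2564, 0.1692]
ee_rot: [-0.707, -0.003, 0.001, 0.707]
wrist_force: [1.5, -0.4, -1.2]
opening: 0.0329
time_s: 63.03
position: [0.5282, 0.0195, 0.1685]
ee_rot: [0.709, -0.002, 0.002, -0.705]
wrist_force: [-0.2, 0.8, -1.5]
opening: 0.0328
time_s: 63.37
position: [0.5282, 0.0246, 0.1678]
ee_rot: [0.708, 0.001, -0.001, -0.706]
wrist_force: [-0.4, -0.4, -0.8]
opening: 0.033
[0.5282333  0.0246302  0.16784852] psi 90.2 pitch 90.1 tilt-x 0.0 array([-0.22754795,  0.66322818,  0.15127804,  1.93030279, -0.17083259,
        0.56039323,  0.04030655]) [ 0.00666955 -0.23302042 -3.28485195] (array([ 0.1,  0. , -0.2]), 0.2)
```

```bash
python3 -m creep '{"linear":[[0,-0.23,-1],[0,-0.23,-2],[0,-0.23,-3],[0,-0.23,-3.8],[0,-0.23,-3.8],[0,-0.23,-3.8]],"dr":[[0,0,0],[0,0,0],[0,0,0],[0,0,0],[0,0,0],[0,0,0]],"hand":[0.5,0.5,0.5,0.5,0.5,0.5]}'
python3 -m creep '{"linear":[[0,0,-0.5],[0,0,-1],[0,0,-1.5],[0,0,-2],[0,0,-2.3],[0,0,-2.3]],"dr":[[0,0,0],[0,0,0],[0,0,0],[0,0,0],[0,0,0],[0,0,0]],"hand":[0.5,0.5,0.5,0.5,0.5,0.5]}'
```

```text
time_s: 63.87
position: [0.5276, 0.0201, 0.129]
ee_rot: [0.708, -0.001, -0.001, -0.706]
wrist_force: [-0.4, -0.3, 0.0]
opening: 0.033
time_s: 64.37
position: [0.5289, 0.0214, 0.1064]
ee_rot: [0.708, 0.001, 0.0, -0.706]
wrist_force: [2.2, 3.7, -2.8]
opening: 0.0327
```

The tube is in the bore, with a light side force towards +y, so I'll shift a little that way and seat the cover.

```bash
python3 -m creep '{"linear":[[-0.05,0.15,0],[-0.05,0.15,-0.5],[-0.05,0.15,-1],[-0.05,0.15,-1.4],[-0.05,0.15,-1.7],[-0.05,0.15,-1.7]],"dr":[[0,0,0],[0,0,0],[0,0,0],[0,0,0],[0,0,0],[0,0,0]],"hand":[0.5,0.5,0.5,0.5,0.5,0.5]}'
```

```text
time_s: 64.87
position: [0.5281, 0.0222, 0.0893]
ee_rot: [0.708, 0.0, 0.0, -0.706]
wrist_force: [3.5, 2.8, -3.1]
opening: 0.0332
```

Now I'll lower another 1 mm, let go, rise, back off and check.

```bash
python3 -m creep '{"linear":[[0,0,-0.1],[0,0,-0.1],[0,0,-0.1],[0,0,-0.1],[0,0,-0.1],[0,0,-0.1],[0,0,-0.1]],"dr":[[0,0,0],[0,0,0],[0,0,0],[0,0,0],[0,0,0],[0,0,0],[0,0,0]],"hand":[0.5,0.5,-0.5,-1,-1,-1,-1]}' 20
python3 -m creep '{"linear":[[0,0,2],[0,0,4],[0,0,8],[0,0,12],[0,0,16],[0,4,18],[0,8,18],[0,12,18]],"dr":[[0,0,0],[0,0,0],[0,0,0],[0,0,0],[0,0,0],[0,0,0],[0,0,0],[0,0,0]],"hand":[-1,-1,-1,-1,-1,-1,-1,-1]}'
python3 -m creep '{"linear":[[0,4,0],[0,8,0],[0,12,0],[0,16,0],[0,20,0],[0,20,0]],"dr":[[0,0,0],[0,0,0],[0,0,0],[0,0,0],[0,0,0],[0,0,0]],"hand":[-1,-1,-1,-1,-1,-1]}'
python3 - <<'E'
from h import *
s=snap('scene','d1s');t=snap('top','d1t')
for n in ['jug_spout','jug_handle','jug_middle','cover_hub','cup1_mid']:
    a=spots('scene',n,2);b=spots('top',n,2)
    print(n,np.round(a,2).tolist(),np.round(b,2).tolist(),tri(a[0][1:],b[0][1:]).round(3) if a and b else '')
for c,n in(("top","cover_hub"),("scene","cover_hub")):
    for d in models.recognise(c,n)[:1]: print(c,n,round(d["confidence"],2),(np.array(d["box"])*[560,420,560,420]).round())
cv2.imwrite("pics/e.png",np.hstack([s[120:330,120:480],t[120:330,160:420]])[:,:,::-1])
E
```

```text
time_s: 65.45
position: [0.5271, 0.0211, 0.0888]
ee_rot: [0.709, -0.001, -0.0, -0.706]
wrist_force: [0.5, -0.7, -0.4]
opening: 0.0852
time_s: 66.12
position: [0.5286, 0.1423, 0.2712]
ee_rot: [0.708, 0.0, 0.003, -0.706]
wrist_force: [0.3, 0.4, 0.1]
opening: 0.0852
time_s: 66.62
position: [0.5243, 0.3532, 0.2679]
ee_rot: [-0.706, -0.004, 0.005, 0.709]
wrist_force: [-1.5, 0.8, -0.5]
opening: 0.0857
jug_spout [[0.89, 141.18, 190.09], [0.63, 202.1, 165.4]] [[0.75, 389.82, 184.51]] [ 0.629 -0.303  0.107]
jug_handle [[0.85, 198.13, 165.4]] [[0.91, 360.3, 243.39]] [ 0.477 -0.232  0.058]
jug_middle [[0.6, 178.19, 184.21], [0.54, 304.42, 181.31]] [[0.94, 375.82, 217.39]] [ 0.544 -0.268  0.055]
cover_hub [[0.63, 305.59, 178.92]] [[0.74, 265.33, 220.5]] [0.536 0.027 0.115]
cup1_mid [[0.78, 353.47, 286.61]] [[0.98, 220.98, 147.88]] [0.744 0.156 0.043]
top cover_hub 0.91 [238. 199. 293. 254.]
scene cover_hub 0.92 [270. 168. 334. 212.]
```

View pics/e.png

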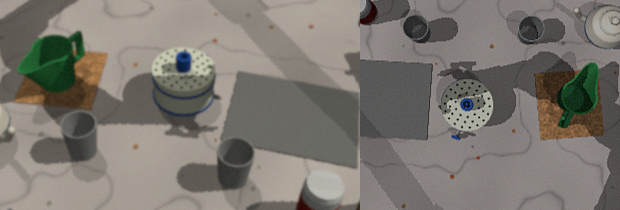

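Everything looks in place. As a last check I'll compare the cover's pixels with the first pictures, when it was seated.

```bash
python3 - <<'E'
import cv2,numpy as np
for c,b,(A,B) in(("scene",(265,160,345,240),("scene0","d1s")),("top",(232,190,300,258),("top0","d1t"))):
    for n in(A,B):
        im=cv2.imread(f"pics/{n}.png")[b[1]:b[3],b[0]:b[2]]; h=cv2.cvtColor(im,cv2.COLOR_BGR2HSV)
        m=(h[...,0]>105)&(h[...,0]<130)&(h[...,1]>120)&(h[...,2]>40)
        k,l,st,ce=cv2.connectedComponentsWithStats(m.astype(np.uint8)); print(c,n,[(st[i].tolist(),ce[i].round(1).tolist()) for i in range(1,k) if st[i,4]>15])
    a,d=[cv2.cvtColor(cv2.imread(f"pics/{n}.png"),cv2.COLOR_BGR2GRAY)[b[1]:b[3],b[0]:b[2]].astype(np.float32) for n in(A,B)]
    print("shift",cv2.phaseCorrelate(cv2.GaussianBlur(a,(0,0),1),cv2.GaussianBlur(d,(0,0),1),cv2.createHanningWindow(a.shape[::-1],cv2.CV_32F)))
E
```

```text
scene scene0 [([33, 12, 13, 20, 227], [38.9, 21.9])]
scene d1s [([32, 12, 14, 20, 228], [38.1, 21.5])]
shift ((-0.9669476481598736, -0.38628956038377993), 0.8699054181575775)
top top0 [([28, 28, 13, 12, 102], [33.8, 33.6])]
top d1t [([28, 28, 13, 13, 107], [34.4, 34.0])]
shift ((0.8241554393765611, 0.4333409011048772), 0.7781569965091752)
```

```bash
python3 -c "
from cell import finish_job; print(finish_job())"
```

```text
the job is handed in; nothing more can be done
None
```

The filter is refilled and the job is handed in, at about 67 s on the robot's clock; no verdict was reported.

**What I did:** I laid the cover aside on the grey mat and threaded all three rings on the riser tube. I turned the jug upright until its spout faced the chamber (heading about 76°), then tipped it so the four balls rolled in. The jug went back upright at its starting place on the cork mat, and the cover went back over the tube.

**Last checks:**
- **Cover:** its hub shows at the same image height as when it was seated at the start. It sits about 2 mm to -y, within the play of the bore.
- **Jug:** in the final pictures it reads upright on its mat, within about 1 cm of its first measured points.
- **Balls:** before covering, all four seen at the start were in the chamber and the jug was empty.
- **Rings:** all three had gone onto the tube; the top one was not separately measured for height.
- **Cups:** both stand in the final picture where they were at the start. I measured only one of them, and it agreed to about 1 cm.

**Readings that disagreed:** just after I set the jug down, one reading put the jug and the cover well off. The next reading put both back in place, so I took it as a false detection.

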